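# Sieve the bead mix on the wardrobe ledge

## Robot

A 6-joint arm with a two-finger parallel gripper is mounted at the origin on the work surface. World frame = base frame: x ahead of the robot, y to its left, z up, the work surface at z = 0. Lengths are in m, angles in degrees, forces in N, time in s.
With the tool pointing down it reaches from about 0.3 to 0.75 m from the base axis. Payload 8.5 kg.
Tool frame: the origin (TCP) lies at the very end of the fingers, on their centre line; the grasp point (between the pads) lies 19 mm behind it; y points along the fingers, z is the direction in which the jaws open and shut, and the axes are right-handed (so a half turn about y gives the same grasp; the last joint's range is limited). The gripper opens to 85 mm and grips with 20 to 120 N. Pads are 22 mm wide; open, the fingers measure 114 mm over their backs; the gripper's body (76 mm by 85 mm) begins 54 mm behind the grasp point. The pads swing forward as they close: fully open they stand 13 mm farther back than shut.
Start: joints at [-89.456, 21.807, 74.336, -0, 83.858, -12.336], TCP at [0.123, -0.536, 0.211] pointing down, gripper open.
Joint ranges: [-178.18, 178.18], [-50.72, 133.34], [12.68, 142.11], [-81.47, 261.47], [9.98, 163.14], [-165.26, 165.26]. Speed limits (degrees/s): [136.94, 136.94, 180, 180, 180, 180].

## Interface

Orientations are given as a 3x3 rotation matrix whose columns are the frame's x, y, z axes.
In Python, from rig import env gives the robot as it stands. The module is installed in compiled form; this text tells all that it offers.
- The arm moves only by the tool servo_tool, never from a script. Its argument "rows" is one flat list of numbers, 7 for each row, row after row: the opening, from 0 (shut) to 1 (fully open), then the shift along the world's x, y, z in m, then the turn, a rotation vector about the world's x, y, z in degrees. A call has 1 to 10 rows; each row shifts and turns the commanded pose from where the row before left it; what a row does not reach is not made up. A row lasts 1/12 s, in which the tool goes at most 41.7 mm and 7.16 degrees, less where a joint would pass 70% of its speed; a pose out of reach is approached as far as the arm can. A call with a gripper value outside its range is refused whole. The fingers move at their own pace and stop on an object; "force" is the grip in N (left out, the last holds). Time passes only in rows, so rows that do not move let the fingers close. It gives the time, the measured TCP pose, the force and the opening at its end, in the units of the state.
- env.observe(): the state, without advancing time (a new reading comes with each control period).
- env.get_image(name): name is "side" or "top"; returns the picture (400x640x3 uint8, red, green, blue); there is no depth.
- env.camera_model(name): a dict with "camera_matrix" (3x3 intrinsics, pixels), "R" (3x3) and "t" (3): a world point X has camera coordinates R X + t. Camera axes: x right, y down, z forward; pixel columns grow to the right and rows downward; lengths in m; the calibration is good to about 2 mm. A picture is of the moment at which its call begins. camera_model takes no time and is no camera call.
- env.close_job(): hands the job in, once; it reports no verdict.
The state is a dict: "time_s": time; "q": joint angles; "qvel": joint speeds; "joint_efforts": joint torques, N m; "position": TCP position; "tool_rot": TCP orientation; "ft_force": force on the tool from outside, world axes, zero at the start; "wrist_torque": the same for the moment, N m; "grip_width": finger opening in m.
Only numpy, scipy, OpenCV 4.12 (cv2) and the standard library are available. Lean on these libraries where they do the work, as an engineer would, in place of code of your own. Each camera call takes 0.05 s, during which the arm holds its last target.

## Task

Sort the brass beads: slide the clear box's lid fully open, lift the sieve by its handle, hold it level over the open box and shake it side to side until every small bead has dropped into the box and only large ones are left; do not pick small beads out of the sieve with the fingers. Then stand the sieve flat on the ledge again, move each large bead into the brass dish, which stays standing on the ledge, and slide the box's lid fully shut. Leave the flask, the roll-on bottle and the comb alone.

Things in the scene. Friction and masses are not known exactly. Their poses are not given: they have to be found in the camera images.
- box: clear acrylic box fixed to the ledge, 148 (x) by 158 (y) by 46 mm high without its lid, walls and floor 4 mm; origin at the centre of its underside, z up. Its 4 mm lid slides along the box's x axis on top of the walls, top face 50 mm above the ledge.
- box_lid (a joint): how far the lid is slid open towards the box's +x (away from the robot), in m: 0 shut, 0.14 fully open (the box's mouth is then clear but for 8 mm at its +x side). It stays where it is left; moving it takes about 1 N plus 3 N per m/s.
- lid_rib (a point): top middle of the white finger rib standing on the lid: 10 mm thick (box x) by 50 mm long (box y) by 20 mm high, its top 70 mm above the ledge; with the lid shut it lies 40 mm to the -x side of the box's centre.
- sieve: plywood-framed hand sieve, 160 g, loose on the ledge; origin at the centre of the frame's underside, z up, handle at -x. Frame 130 mm (x) by 115 mm (y) outside, 120 by 105 mm inside; wall tops 16 mm above the underside.
- sieve_floor (a point): middle of the sieve's floor, 6 mm above its underside, axes as the sieve's. Floor: four smooth steel strips 4 mm thick running along x, at y -52.5 to -41, -26 to -7, 7 to 26, 41 to 52.5 mm. The three 14.5 mm slots between pass small beads, not large ones: shake along y. A bead centred over a strip stays till shaken.
- sieve_grip (a point): grip point of the sieve's handle, an upright plate 12 mm thick (sieve x), 50 mm wide (sieve y), from 4 to 56 mm above the sieve's underside, standing 28 mm off the frame on a short neck. This point lies in the plate's middle, at x = -99, y = 0, z = 40 mm in the sieve's frame.
- dish: round brass-coloured aluminium key dish, loose, 150 g, 140 mm across at the rim and 116 mm at the foot, 18 mm high, wall 3 mm, floor 4 mm thick; origin at the centre of its underside, z up.
- large1: large brass bead, a cylinder 32 mm in diameter and 26 mm long, 40 g; origin at its centre, z along its axis. Starts standing in the sieve (centre 19 mm above the sieve's underside). May be absent.
- large2: large brass bead, a cylinder 32 mm in diameter and 26 mm long, 40 g; origin at its centre, z along its axis. Starts standing in the sieve (centre 19 mm above the sieve's underside). May be absent.
- large3: large brass bead, a cylinder 32 mm in diameter and 26 mm long, 40 g; origin at its centre, z along its axis. Starts standing in the sieve (centre 19 mm above the sieve's underside). May be absent.
- large4: large brass bead, a cylinder 32 mm in diameter and 26 mm long, 40 g; origin at its centre, z along its axis. Starts standing in the sieve (centre 19 mm above the sieve's underside). May be absent.
- small1: small brass bead, a cylinder 11 mm in diameter and 8 mm long, 10 g; origin at its centre, z along its axis. Starts flat on one of the sieve's two middle strips. May be absent.
- small2: small brass bead, a cylinder 11 mm in diameter and 8 mm long, 10 g; origin at its centre, z along its axis. Starts flat on one of the sieve's two middle strips. May be absent.
- small3: small brass bead, a cylinder 11 mm in diameter and 8 mm long, 10 g; origin at its centre, z along its axis. Starts flat on one of the sieve's two middle strips. May be absent.
- small4: small brass bead, a cylinder 11 mm in diameter and 8 mm long, 10 g; origin at its centre, z along its axis. Starts flat on one of the sieve's two middle strips. May be absent.
- small5: small brass bead, a cylinder 11 mm in diameter and 8 mm long, 10 g; origin at its centre, z along its axis. Starts flat on one of the sieve's two middle strips. May be absent.
- flask: closed steel hip flask lying on the ledge, 92 by 130 by 24 mm; a bystander.
- comb: wooden comb lying flat on the ledge, 45 by 150 mm, 6 mm thick; a bystander.
- rollon: white plastic roll-on bottle standing on the ledge, 42 mm across, 92 mm high; a bystander.
Not all that is in view belongs to the job. Leave any blue look-alike of the large4 alone.

How it is judged (in metres and radians):
On the way, in this order (a step that is already met when the one before it is completed fails the run):
1. the lid is slid open (at least 0.125 m) (value of joint box_lid above 0.125 m), for 0.2 s.
2. with the sieve held in the fingers above the box, every small bead lies in the box and every large one in the sieve (horizontal distance between sieve and box below 0.055 m and z of sieve in the frame of box above 0.048 m and contact force between the fingers and sieve above 1 N and x of small1 in the frame of box between -0.07 and 0.07 m and y of small1 in the frame of box between -0.076 and 0.076 m and z of small1 in the frame of box between 0 and 0.046 m and x of small2 in the frame of box between -0.07 and 0.07 m and y of small2 in the frame of box between -0.076 and 0.076 m and z of small2 in the frame of box between 0 and 0.046 m and x of small3 in the frame of box between -0.07 and 0.07 m and y of small3 in the frame of box between -0.076 and 0.076 m and z of small3 in the frame of box between 0 and 0.046 m and x of small4 in the frame of box between -0.07 and 0.07 m and y of small4 in the frame of box between -0.076 and 0.076 m and z of small4 in the frame of box between 0 and 0.046 m and x of small5 in the frame of box between -0.07 and 0.07 m and y of small5 in the frame of box between -0.076 and 0.076 m and z of small5 in the frame of box between 0 and 0.046 m and x of large1 in the frame of sieve between -0.066 and 0.066 m and y of large1 in the frame of sieve between -0.058 and 0.058 m and z of large1 in the frame of sieve between 0.005 and 0.05 m and x of large2 in the frame of sieve between -0.066 and 0.066 m and y of large2 in the frame of sieve between -0.058 and 0.058 m and z of large2 in the frame of sieve between 0.005 and 0.05 m and x of large3 in the frame of sieve between -0.066 and 0.066 m and y of large3 in the frame of sieve between -0.058 and 0.058 m and z of large3 in the frame of sieve between 0.005 and 0.05 m and x of large4 in the frame of sieve between -0.066 and 0.066 m and y of large4 in the frame of sieve between -0.058 and 0.058 m and z of large4 in the frame of sieve between 0.005 and 0.05 m), for 0.2 s.
3. the sieve stands flat on the ledge and is let go (height (world z) of sieve between -0.005 and 0.008 m and angle between sieve's own z axis and vertical below 0.06 rad and contact force between the fingers and sieve below 0.1 N and linear speed of sieve below 0.02 m/s), for 0.2 s.
At the end, for the whole second after the job is handed in: Every small bead that was there lies in the box, its lid is shut to within 5 mm; every large bead lies in the dish (centre within 58 mm of the dish's axis, directly on its floor); sieve and dish stand flat on the ledge (within 8 mm in height and 0.06 rad); all at rest (value of joint box_lid below 0.005 m and x of small1 in the frame of box between -0.07 and 0.07 m and y of small1 in the frame of box between -0.076 and 0.076 m and z of small1 in the frame of box between 0 and 0.046 m and x of small2 in the frame of box between -0.07 and 0.07 m and y of small2 in the frame of box between -0.076 and 0.076 m and z of small2 in the frame of box between 0 and 0.046 m and x of small3 in the frame of box between -0.07 and 0.07 m and y of small3 in the frame of box between -0.076 and 0.076 m and z of small3 in the frame of box between 0 and 0.046 m and x of small4 in the frame of box between -0.07 and 0.07 m and y of small4 in the frame of box between -0.076 and 0.076 m and z of small4 in the frame of box between 0 and 0.046 m and x of small5 in the frame of box between -0.07 and 0.07 m and y of small5 in the frame of box between -0.076 and 0.076 m and z of small5 in the frame of box between 0 and 0.046 m and horizontal distance between each of large1, large2, large3, large4 and dish below 0.058 m and z of large1 in the frame of dish between 0.008 and 0.035 m and z of large2 in the frame of dish between 0.008 and 0.035 m and z of large3 in the frame of dish between 0.008 and 0.035 m and z of large4 in the frame of dish between 0.008 and 0.035 m and height (world z) of sieve between -0.005 and 0.008 m and angle between each of sieve, dish's own z axis and vertical below 0.06 rad and height (world z) of dish below 0.008 m and linear speed of each of dish, sieve below 0.02 m/s and linear speed of each of large1, large2, large3, large4 below 0.03 m/s); the robot touches nothing.
It fails at once if the sieve is tipped by more than 0.4 rad instead of being held level (angle between sieve's own z axis and vertical above 0.4 rad).
It fails at once if a small bead in the sieve is taken with the fingers ((contact force between the fingers and small1 above 0.5 N and x of small1 in the frame of sieve between -0.066 and 0.066 m and y of small1 in the frame of sieve between -0.058 and 0.058 m and z of small1 in the frame of sieve between 0.003 and 0.03 m) or (contact force between the fingers and small2 above 0.5 N and x of small2 in the frame of sieve between -0.066 and 0.066 m and y of small2 in the frame of sieve between -0.058 and 0.058 m and z of small2 in the frame of sieve between 0.003 and 0.03 m) or (contact force between the fingers and small3 above 0.5 N and x of small3 in the frame of sieve between -0.066 and 0.066 m and y of small3 in the frame of sieve between -0.058 and 0.058 m and z of small3 in the frame of sieve between 0.003 and 0.03 m) or (contact force between the fingers and small4 above 0.5 N and x of small4 in the frame of sieve between -0.066 and 0.066 m and y of small4 in the frame of sieve between -0.058 and 0.058 m and z of small4 in the frame of sieve between 0.003 and 0.03 m) or (contact force between the fingers and small5 above 0.5 N and x of small5 in the frame of sieve between -0.066 and 0.066 m and y of small5 in the frame of sieve between -0.058 and 0.058 m and z of small5 in the frame of sieve between 0.003 and 0.03 m)).
It fails at once if a bead falls off the ledge (height (world z) of any of small1, small2, small3, small4, small5, large1, large2, large3, large4 below -0.03 m).
It fails at once if the flask, comb or roll-on bottle is moved by more than 30 mm (distance of any of flask, comb, rollon from where it was at the start of the episode above 0.03 m).
Of small1, small2, small3, small4, small5 only 3 to 5 are there at a start; the rules pass over those that are not, and their reading is None.
Of large1, large2, large3, large4 only 3 to 4 are there at a start; the rules pass over those that are not, and their reading is None.
At some moment in a run one of dish may be knocked a few centimetres aside while the robot is not near it.
It also fails if it takes over 208 s, if anything falls off the work surface, if the arm or the gripper's body presses on something with over 40 N, if the wrist force passes 120 N, or if a joint passes its speed limit or range.

## Working session

There is one attempt and no reset: what is moved stays moved. The work goes in short steps, Python scripts to look and compute and a tool call to move; the robot and the scene stay as the last step left them, time stands still between calls to the robot, and variables do not carry over. Pictures are saved under pics/ and viewed, and the job is handed in when it is done.

Besides the shell and the picture viewer there is one more tool, called after "Request:" as name(argument=value, ...), one argument or row to a line, values as JSON. servo_tool: Moves the arm, as the interface text tells. Its arguments: {"type":"object","properties":{"rows":{"type":"array","items":{"type":"number"}},"force":{"type":"number"}},"required":["rows"]}

```bash
mkdir -p pics; ls; cat > h.py <<'E'
import numpy as np, cv2
from rig import env
def snap(name,tag):
    im=env.get_image(name); cv2.imwrite(f'pics/{tag}.png',cv2.cvtColor(im,cv2.COLOR_RGB2BGR)); return im
def ray(name,px,z):
    m=env.camera_model(name);K=np.array(m['camera_matrix']);R=np.array(m['R']);t=np.array(m['t'])
    c=-R.T@t; d=R.T@np.linalg.inv(K)@np.array([px[0],px[1],1.0]); s=(z-c[2])/d[2]; return c+s*d
def proj(name,X):
    m=env.camera_model(name);K=np.array(m['camera_matrix']);R=np.array(m['R']);t=np.array(m['t'])
    p=K@(R@np.array(X)+t); return p[:2]/p[2]
E
python3 - <<'E'
from h import *
np.set_printoptions(precision=4,suppress=True)
snap('top','top0');snap('side','side0')
for n in ('top','side'):
    m=env.camera_model(n);print(n,m)
s=env.observe();print(s)
E
```

```text
pics
top {'camera_matrix': array([[425.4033,   0.    , 322.9672],
       [  0.    , 425.4033, 198.8306],
       [  0.    ,   0.    ,   1.    ]]), 'R': array([[ 0.0002, -1.    ,  0.009 ],
       [-0.9931, -0.0012, -0.1176],
       [ 0.1176, -0.0089, -0.993 ]]), 't': array([0.1091, 0.577 , 1.1897])}
side {'camera_matrix': array([[470.8588,   0.    , 315.0054],
       [  0.    , 470.8588, 200.8619],
       [  0.    ,   0.    ,   1.    ]]), 'R': array([[ 0.9474, -0.32  ,  0.0058],
       [-0.2318, -0.6984, -0.6772],
       [ 0.2208,  0.6402, -0.7358]]), 't': array([-0.5238,  0.2733,  0.911 ])}
{'time_s': 0.1, 'q': array([-89.456 ,  21.8372,  74.3785,   0.0019,  83.8593, -12.3355]), 'qvel': array([-0.0276, -0.1285, -0.1508, -0.0274,  0.0413,  0.005 ]), 'joint_efforts': array([  0.0053, -44.9221, -23.1659,  -0.0001,   0.0037,  -0.    ]), 'position': array([ 0.1226, -0.5359,  0.2105]), 'tool_rot': array([[-0.9748,  0.    ,  0.2229],
       [-0.2229,  0.0013, -0.9748],
       [-0.0003, -1.    , -0.0013]]), 'ft_force': array([-0.4893,  0.0309, -0.7218]), 'wrist_torque': array([ 0.0319,  0.0375, -0.0341]), 'grip_width': 0.08516082328461623}
```

View pics/top0.png

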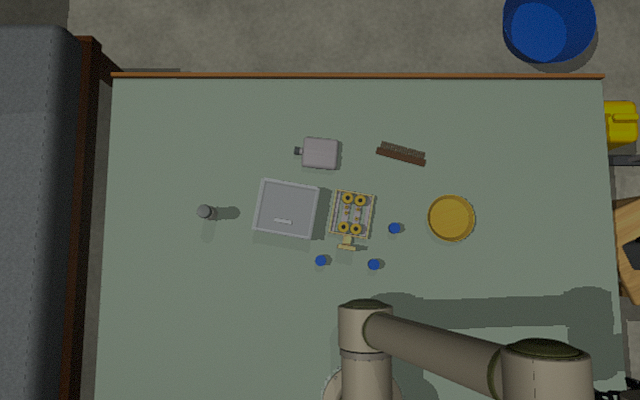

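View pics/side0.png

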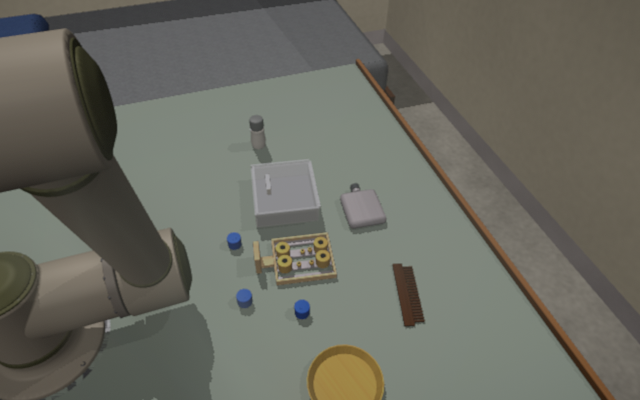

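Box around (286,209) in the top view, with the lid rib at (283,222). The sieve is at (352,213) with four rings, and its handle is at (346,246). The dish is at (452,218). The blue look-alikes are at (394,228), (321,260) and (373,264), and I leave those alone. I'll enlarge to confirm.

```bash
python3 - <<'E'
from h import *
a=cv2.imread('pics/top0.png')[165:275,240:400]; b=cv2.imread('pics/side0.png')[150:300,220:350]
cv2.imwrite('pics/topc0.png',cv2.resize(a,None,fx=5,fy=5,interpolation=cv2.INTER_CUBIC)); cv2.imwrite('pics/sidec0.png',cv2.resize(b,None,fx=4,fy=4,interpolation=cv2.INTER_CUBIC))
E
```

```text
(no output)
```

View pics/topc0.png

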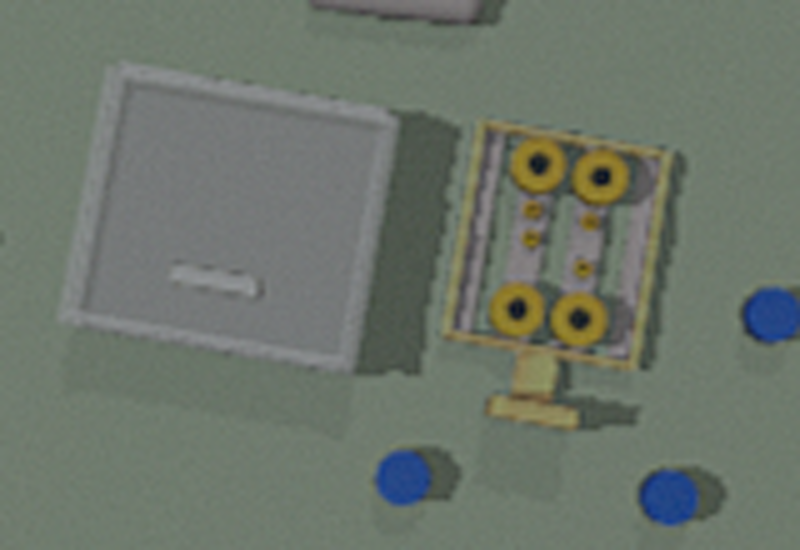

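View pics/sidec0.png

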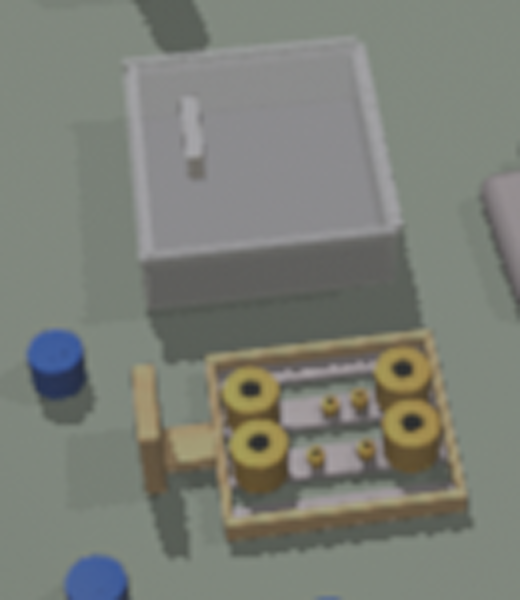

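```bash
python3 - <<'E'
from h import *
np.set_printoptions(precision=4,suppress=True)
def T(p,z): return ray('top',((p[0]+.5)/5-.5+240,(p[1]+.5)/5-.5+165),z)
def S(p,z): return ray('side',((p[0]+.5)/4-.5+220,(p[1]+.5)/4-.5+150),z)
def an(C,nm):
    C=np.array(C);c=C.mean(0); dx=(C[0]+C[1]-C[2]-C[3])/2; dy=(C[0]+C[3]-C[1]-C[2])/2
    print(nm,c,'dx',dx,np.linalg.norm(dx),np.degrees(np.arctan2(dx[1],dx[0])),'dy',np.linalg.norm(dy),np.degrees(np.arctan2(dy[1],dy[0]))-90)
an([T(p,.05) for p in [(120,66),(398,118),(350,370),(66,318)]],'box')
an([S(p,.05) for p in [(360,40),(400,230),(146,255),(126,62)]],'box side')
an([T(p,.016) for p in [(483,121),(672,152),(636,367),(446,335)]],'sieve')
an([S(p,.016) for p in [(430,333),(464,496),(232,528),(208,355)]],'sieve side')
print('rib',T((215,274),.07), 'ends',T((172,272),.07),T((258,290),.07))
print('rib side',S((189,101),.07),S((197,158),.07))
print('handle ends',T((488,403),.056),T((579,417),.056)); print('handle side',S((146,370),.056),S((156,437),.056))
for p in [(539,163),(601,176),(517,308),(579,318)]: print('large',T(p,.032))
for p in [(251,388),(402,367),(260,442),(412,423)]: print('largeS',S(p,.032))
for p in [(533,211),(531,239),(590,221),(583,268)]: print('small',T(p,.018))
im=cv2.cvtColor(cv2.imread('pics/top0.png'),cv2.COLOR_BGR2HSV)
m=cv2.inRange(im,(15,120,80),(35,255,255));m[:,:420]=0;m[:180]=0;m[260:]=0
m[:,490:]=0
c=max(cv2.findContours(m,0,2)[0],key=cv2.contourArea);e=cv2.fitEllipse(c);print(e,ray('top',e[0],.018),ray('top',(e[0][0]+e[1][0]/2,e[0][1]),.018))
print('blue',[T(p,.026) for p in [(772,315),(404,478),(669,497)]])
E
```

```text
box [0.5487 0.2133 0.05  ] dx [ 0.1431 -0.0273  0.    ] 0.14572482069925366 -10.813293582071891 dy 0.1617462350153308 -10.461148571843978
box side [0.547  0.2155 0.05  ] dx [ 0.1445 -0.0271 -0.    ] 0.14697119001830006 -10.618353286582026 dy 0.16293702843693267 -9.77093813210142
sieve [0.537  0.0265 0.016 ] dx [ 0.1251 -0.0222  0.    ] 0.1270570760990868 -10.062928037148192 dy 0.11161275938886113 -9.41806937170135
sieve side [0.5338 0.0259 0.016 ] dx [ 0.1235 -0.0222  0.    ] 0.12552663295893365 -10.198457233165438 dy 0.11429785067597123 -9.625456602606235
rib [0.5151 0.2217 0.07  ] ends [0.5162 0.2455 0.07  ] [0.5062 0.1978 0.07  ]
rib side [0.5126 0.2424 0.07  ] [0.505  0.1949 0.07  ]
handle ends [0.4442 0.0701 0.056 ] [0.4364 0.0194 0.056 ]
handle side [0.4411 0.0641 0.056 ] [0.4355 0.0198 0.056 ]
large [0.5819 0.0391 0.032 ]
large [0.5744 0.0034 0.032 ]
large [0.4984 0.0522 0.032 ]
large [0.4927 0.0168 0.032 ]
largeS [0.4951 0.0526 0.032 ]
largeS [0.5782 0.0402 0.032 ]
largeS [0.4897 0.0164 0.032 ]
largeS [0.5709 0.0025 0.032 ]
small [0.5555 0.0419 0.018 ]
small [0.5392 0.0431 0.018 ]
small [0.5497 0.0087 0.018 ]
small [0.5223 0.0131 0.018 ]
((450.4921569824219, 217.5875244140625), (45.38084411621094, 47.19894790649414), 140.37045288085938) [ 0.5243 -0.2611  0.018 ] [ 0.5244 -0.3272  0.018 ]
blue [array([ 0.4948, -0.0947,  0.026 ]), array([0.402 , 0.1167, 0.026 ]), array([ 0.3913, -0.034 ,  0.026 ])]
```

The scene holds four large and four small beads. Both views agree on poses to about 3 mm. I start with the lid rib, jaws along the box's x axis.

Request:
servo_tool(
  rows=[1,0.031,0.025,0,0,0,3.5,1,0.031,0.025,0,0,0,3.5,1,0.031,0.025,0,0,0,3.5,1,0.031,0.025,0,0,0,3.5,1,0.031,0.025,0,0,0,3.5,1,0.031,0.025,0,0,0,3.5,1,0.031,0.025,0,0,0,3.5,1,0.031,0.025,0,0,0,3.5,1,0.031,0.025,0,0,0,3.5,1,0.031,0.025,0,0,0,3.5],
  force=25,
)

```text
time_s: 0.93
position: [0.4338, -0.2845, 0.2109]
tool_rot: [[-0.668, -0.0, 0.744], [-0.744, 0.0, -0.668], [-0.0, -1.0, -0.0]]
ft_force: [-0.0, -1.2, 1.0]
grip_width: 0.0852
```

Request:
servo_tool(
  rows=[1,0.0064,0.04,0,0,0,3.16,1,0.0064,0.04,0,0,0,3.16,1,0.0064,0.04,0,0,0,3.16,1,0.0064,0.04,0,0,0,3.16,1,0.0064,0.04,0,0,0,3.16,1,0.0064,0.04,0,0,0,3.16,1,0.0064,0.04,0,0,0,3.16,1,0.0064,0.04,0,0,0,3.16,1,0.0064,0.04,0,0,0,3.16,1,0.0064,0.04,0,0,0,3.16],
)

```text
time_s: 1.77
position: [0.4963, 0.116, 0.2109]
tool_rot: [[-0.18, -0.0, 0.984], [-0.984, -0.0, -0.18], [0.0, -1.0, -0.0]]
ft_force: [0.4, -0.5, 0.0]
grip_width: 0.0854
```

Request:
servo_tool(
  rows=[1,0.0042,0.034,0,0,0,0,1,0.0042,0.034,0,0,0,0,1,0.0043,0.035,0,0,0,0,0.5,0,0,-0.03,0,0,0,0.5,0,0,-0.03,0,0,0,0.5,0,0,-0.03,0,0,0,0.5,0,0,-0.03,0,0,0,0.5,0,0,-0.02,0,0,0,0.5,0,0,0,0,0,0,0.5,0,0,0,0,0,0],
)

```text
time_s: 2.6
position: [0.509, 0.2168, 0.0707]
tool_rot: [[-0.183, -0.002, 0.983], [-0.983, -0.0, -0.183], [0.001, -1.0, -0.002]]
ft_force: [0.1, 0.5, 0.2]
grip_width: 0.0429
```

```bash
python3 - <<'E'
from h import *
a=snap('top','top1')[150:300,220:420]; b=snap('side','side1')[120:300,200:400]
cv2.imwrite('pics/top1c.png',cv2.cvtColor(cv2.resize(a,None,fx=4,fy=4,interpolation=2),4)); cv2.imwrite('pics/side1c.png',cv2.cvtColor(cv2.resize(b,None,fx=3,fy=3,interpolation=2),4))
E
```

```text
(no output)
```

View pics/side1c.png

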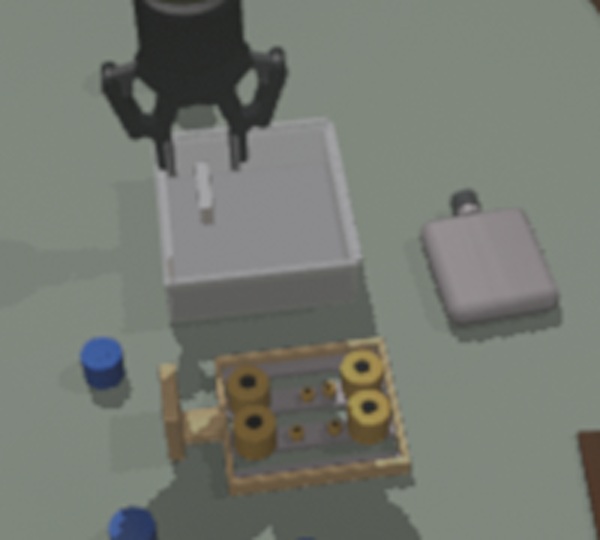

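The fingers at crop (168,160) and (237,155) straddle the rib at (205,175). Next I descend, close and slide.

Request:
servo_tool(
  rows=[0.5,0,0.002,-0.014,0,0,0,0,0,0,0,0,0,0,0,0,0,0,0,0,0,0,0,0,0,0,0,0,0,0,0,0,0,0,0,0,0,0,0,0,0,0,0,0,0,0,0,0,0],
  force=25,
)

```text
time_s: 3.28
position: [0.5095, 0.2188, 0.0575]
tool_rot: [[-0.183, 0.001, 0.983], [-0.983, 0.0, -0.183], [-0.0, -1.0, 0.001]]
ft_force: [0.3, 0.1, 0.1]
grip_width: -0.0001
```

```bash
python3 - <<'E'
from h import *
a=snap('top','top2')[150:300,220:420]; b=snap('side','side2')[120:260,200:340]
cv2.imwrite('pics/top2c.png',cv2.cvtColor(cv2.resize(a,None,fx=4,fy=4,interpolation=2),4)); cv2.imwrite('pics/side2c.png',cv2.cvtColor(cv2.resize(b,None,fx=4,fy=4,interpolation=2),4))
print(env.observe()['grip_width'],env.observe()['ft_force'])
E
```

```text
-4.452744236123764e-05 [ 0.68005878 -0.64947046  0.14487982]
```

View pics/side2c.png

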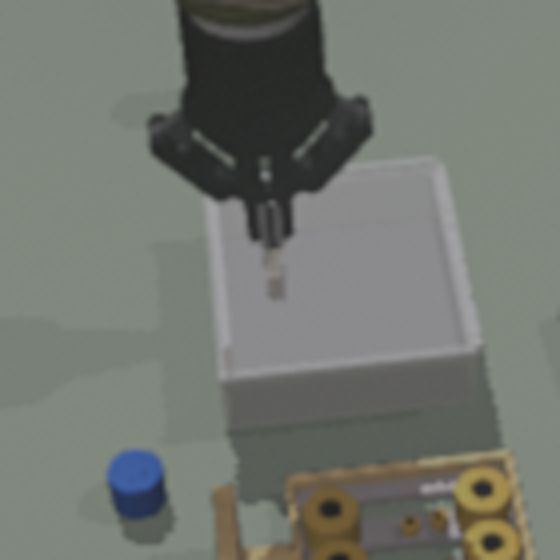

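View pics/top2c.png

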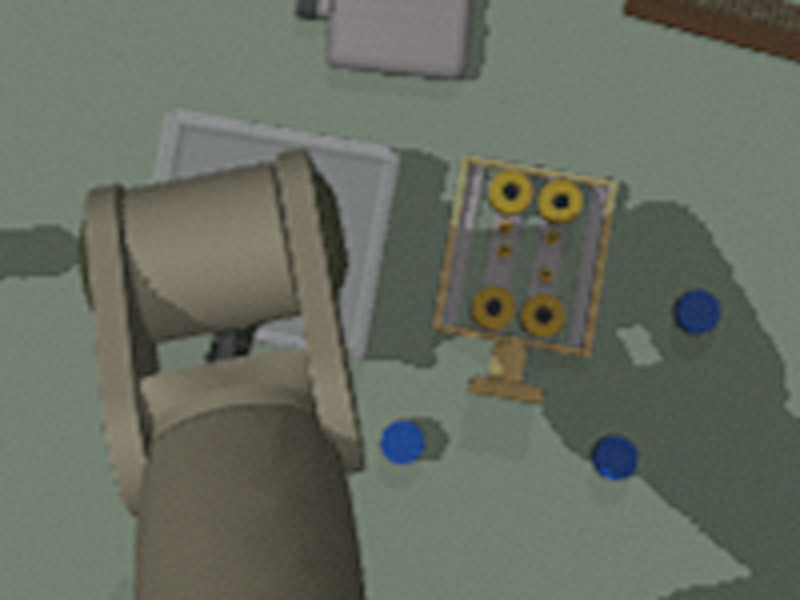

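```bash
python3 - <<'E'
from h import *
b=cv2.imread('pics/side2.png')
x0,y0=240,150
c=cv2.resize(b[y0:y0+60,x0:x0+60],None,fx=10,fy=10,interpolation=cv2.INTER_CUBIC)
s=env.observe();P=s['position']
def d(X,col):
    u=(proj('side',X)-[x0,y0]+.5)*10; cv2.circle(c,tuple(int(v) for v in u),4,col,-1)
d(P,(0,0,255))
R=s['tool_rot']
for k in(-.011,.011): d(P+R[:,0]*k,(0,0,255)); d(P+R[:,0]*k-R[:,1]*.019,(0,255,0))
a=np.radians(-10.5);ex=np.array([np.cos(a),np.sin(a),0]);ey=np.array([-np.sin(a),np.cos(a),0])
B=np.array([.548,.214,0])
for i in(-45,-35):
  for j in(-25,25):
    for z in(.05,.07): d(B+ex*i/1e3+ey*j/1e3+[0,0,z],(255,0,0) if z>.06 else (255,255,0))
cv2.imwrite('pics/s2z.png',c)
E
```

```text
(no output)
```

View pics/s2z.png

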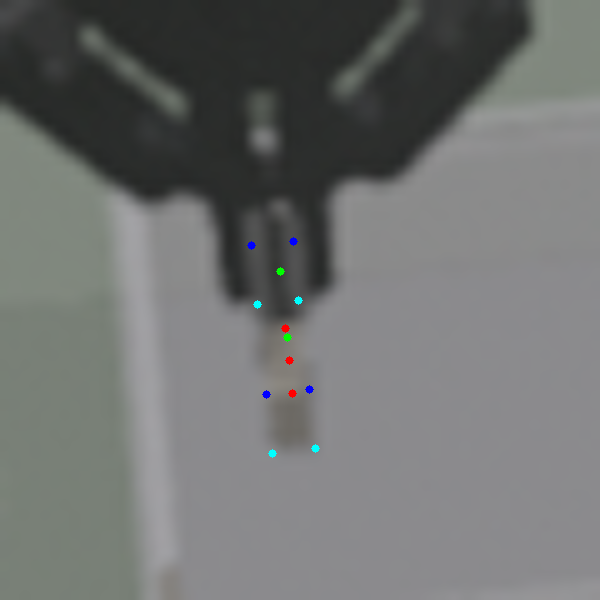

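The fingers closed fully at z=0.0575 with no contact. In the picture their tips end at crop (275,315), above the rib, so the real finger end sits about 13 mm behind the stated TCP. I'll feel for the rib top with shut fingers.

Request:
servo_tool(
  rows=[0,0,0,-0.001,0,0,0,0,0,0,0,0,0,0,0,0,0,-0.001,0,0,0,0,0,0,0,0,0,0],
)

```text
time_s: 3.72
position: [0.5092, 0.2188, 0.0548]
tool_rot: [[-0.183, -0.0, 0.983], [-0.983, -0.0, -0.183], [0.0, -1.0, -0.0]]
ft_force: [-0.0, -0.5, 0.6]
grip_width: -0.0001
```

Request:
servo_tool(
  rows=[0,0,0,-0.001,0,0,0,0,0,0,0,0,0,0,0,0,0,-0.001,0,0,0,0,0,0,0,0,0,0],
)

```text
time_s: 4.05
position: [0.5092, 0.2188, 0.0528]
tool_rot: [[-0.183, -0.0, 0.983], [-0.983, -0.0, -0.183], [0.0, -1.0, -0.0]]
ft_force: [-0.1, 0.7, 0.3]
grip_width: -0.0003
```

Request:
servo_tool(
  rows=[0,0,0,-0.001,0,0,0,0,0,0,0,0,0,0],
)

```text
time_s: 4.22
position: [0.5092, 0.2188, 0.0519]
tool_rot: [[-0.183, -0.0, 0.983], [-0.983, -0.0, -0.183], [0.0, -1.0, -0.0]]
ft_force: [0.2, -0.1, 0.8]
grip_width: 0.0002
```

```bash
python3 - <<'E'
from h import *
x0,y0=240,150
b=cv2.cvtColor(snap('side','side3'),4)
c=cv2.resize(b[y0:y0+60,x0:x0+60],None,fx=10,fy=10,interpolation=cv2.INTER_CUBIC)
cv2.imwrite('pics/s3z.png',c)
s=env.observe();print(s['q'],s['position'],s['joint_efforts'])
E
```

```text
[ 1.10157425e+01  3.16850939e+01  8.67089305e+01 -8.62835215e-04
  6.16166338e+01  2.15383008e+01] [0.50924691 0.21883464 0.05191836] [-3.20839063e-03 -4.83932161e+01 -1.77645403e+01 -9.43538726e-05
 -1.40036631e-02 -4.09973325e-05]
```

View pics/s3z.png

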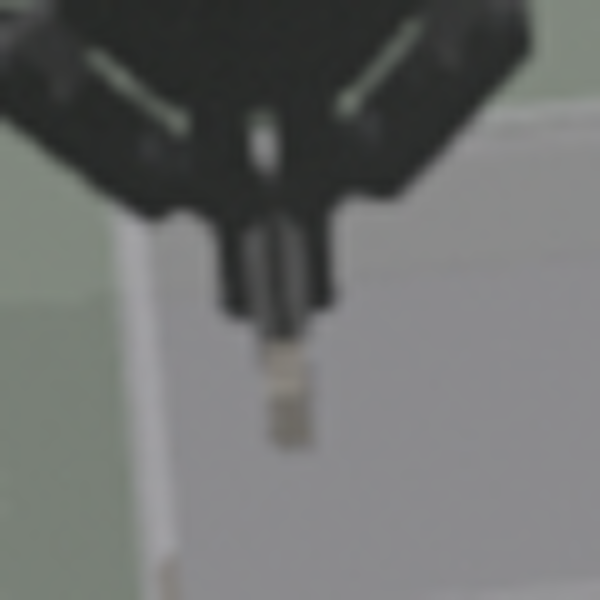

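Request:
servo_tool(
  rows=[0,0,0,-0.001,0,0,0,0,0,0,0,0,0,0],
)

```text
time_s: 4.43
position: [0.5092, 0.2189, 0.0509]
tool_rot: [[-0.183, -0.0, 0.983], [-0.983, -0.0, -0.183], [0.0, -1.0, -0.0]]
ft_force: [0.1, 0.2, -1.2]
grip_width: 0.0002
```

Request:
servo_tool(
  rows=[0,0,0,-0.001,0,0,0,0,0,0,0,0,0,0],
)

```text
time_s: 4.6
position: [0.5092, 0.2188, 0.0499]
tool_rot: [[-0.183, -0.0, 0.983], [-0.983, -0.0, -0.183], [0.0, -1.0, -0.0]]
ft_force: [0.9, -0.8, 0.0]
grip_width: -0.0
```

```bash
python3 - <<'E'
from h import *
print(proj('side',[0.509,0.2168,0.0707]),proj('side',[0.509,0.2168,0.0837]))
s=env.observe();print(s['position'],s['ft_force'])
E
```

```text
[268.12641129 182.20714051] [267.75130681 178.27891505]
[0.50921172 0.21884472 0.04985637] [ 0.87743142 -0.84728197  0.04344144]
```

Request:
servo_tool(
  rows=[0,0,0,-0.001,0,0,0,0,0,0,0,0,0,0],
)

```text
time_s: 4.77
position: [0.5098, 0.2188, 0.0497]
tool_rot: [[-0.183, 0.002, 0.983], [-0.983, -0.0, -0.183], [-0.0, -1.0, 0.002]]
ft_force: [0.4, -1.2, 4.0]
grip_width: 0.0
```

Request:
servo_tool(
  rows=[0,0,0,-0.001,0,0,0,0,0,0,0,0,0,0],
)

```text
time_s: 4.93
position: [0.5105, 0.2187, 0.0496]
tool_rot: [[-0.182, 0.004, 0.983], [-0.983, -0.0, -0.182], [-0.001, -1.0, 0.004]]
ft_force: [-0.6, -1.6, 11.0]
grip_width: -0.0002
```

Contact came at TCP z=0.0497. The picture shows the tips just above the rib, so this is the rib top at 0.070, and the true fingertips are about 20 mm short of the stated TCP. I'll open, go down to TCP 0.038 and close to check.

Request:
servo_tool(
  rows=[0,0,0,0.012,0,0,0,0.4,0,0,0,0,0,0,0.4,0,0,0,0,0,0,0.4,0,0,0,0,0,0,0.4,0,0,-0.008,0,0,0,0.4,0,0,-0.007,0,0,0,0.4,0,0,-0.006,0,0,0,0.4,0,0,0,0,0,0],
)

```text
time_s: 5.6
position: [0.5083, 0.2186, 0.0371]
tool_rot: [[-0.183, -0.003, 0.983], [-0.983, -0.001, -0.183], [0.001, -1.0, -0.003]]
ft_force: [0.9, -0.5, -0.2]
grip_width: 0.0342
```

Request:
servo_tool(
  rows=[0,0,0,0,0,0,0,0,0,0,0,0,0,0,0,0,0,0,0,0,0,0,0,0,0,0,0,0,0,0,0,0,0,0,0],
)

```text
time_s: 6.02
position: [0.5094, 0.2189, 0.0391]
tool_rot: [[-0.182, 0.0, 0.983], [-0.983, 0.0, -0.182], [-0.0, -1.0, 0.0]]
ft_force: [1.6, -0.3, -2.7]
grip_width: 0.0092
```

Width reads 9.2 mm, so the rib is held, and the 20 mm tip offset is confirmed. Sliding open.

Request:
servo_tool(
  rows=[0,0.0138,-0.0026,0,0,0,0,0,0.0138,-0.0026,0,0,0,0,0,0.0138,-0.0026,0,0,0,0,0,0.0138,-0.0026,0,0,0,0,0,0.0138,-0.0026,0,0,0,0,0,0.0138,-0.0026,0,0,0,0,0,0.0138,-0.0026,0,0,0,0,0,0.0138,-0.0026,0,0,0,0,0,0.0138,-0.0026,0,0,0,0,0,0.0138,-0.0026,0,0,0,0],
)

```text
time_s: 6.85
position: [0.6441, 0.1949, 0.0388]
tool_rot: [[-0.182, -0.01, 0.983], [-0.983, 0.003, -0.182], [-0.002, -1.0, -0.01]]
ft_force: [-78.0, 18.5, 39.7]
grip_width: 0.0089
```

Request:
servo_tool(
  rows=[0,0,0,0,0,0,0,0,0.002,0,0,0,0,0,0,0,0,0,0,0,0],
)

```text
time_s: 7.1
position: [0.6431, 0.1952, 0.0389]
tool_rot: [[-0.181, -0.015, 0.983], [-0.984, 0.002, -0.181], [0.001, -1.0, -0.015]]
ft_force: [-25.5, 6.8, 14.1]
grip_width: 0.0091
```

Request:
servo_tool(
  rows=[0,-0.005,0.001,0,0,0,0,0,0,0,0,0,0,0,0.4,0,0,0,0,0,0,0.4,0,0,0,0,0,0,0.4,0,0,0.02,0,0,0,0.4,0,0,0.04,0,0,0,0.4,0,0,0.04,0,0,0,0.4,0,0,0.04,0,0,0],
)

```text
time_s: 7.77
position: [0.6445, 0.1931, 0.1809]
tool_rot: [[-0.184, 0.0, 0.983], [-0.983, -0.001, -0.184], [0.001, -1.0, 0.0]]
ft_force: [-0.2, -0.1, 0.3]
grip_width: 0.0346
```

Request:
servo_tool(
  rows=[1,-0.035,-0.02,0,0,0,0,1,-0.035,-0.02,0,0,0,0,1,-0.035,-0.02,0,0,0,0,1,-0.035,-0.02,0,0,0,0,1,-0.035,-0.02,0,0,0,0,1,-0.03,-0.02,0,0,0,0,1,0,-0.03,0,0,0,0,1,0,0,0,0,0,0],
)

```text
time_s: 8.43
position: [0.4389, 0.0402, 0.1799]
tool_rot: [[-0.186, 0.002, 0.983], [-0.983, -0.002, -0.186], [0.002, -1.0, 0.002]]
ft_force: [0.4, 0.2, 0.3]
grip_width: 0.0856
```

```bash
python3 - <<'E'
from h import *
a=snap('top','top4')[150:300,220:420]; b=snap('side','side4')[120:300,200:400]
cv2.imwrite('pics/top4c.png',cv2.cvtColor(cv2.resize(a,None,fx=4,fy=4,interpolation=2),4)); cv2.imwrite('pics/side4c.png',cv2.cvtColor(cv2.resize(b,None,fx=3,fy=3,interpolation=2),4))
s=env.observe();print(s['position'],s['ft_force'])
E
```

```text
[0.43978518 0.04273116 0.17955288] [ 0.81160623  0.56181685 -0.13224805]
```

View pics/side4c.png

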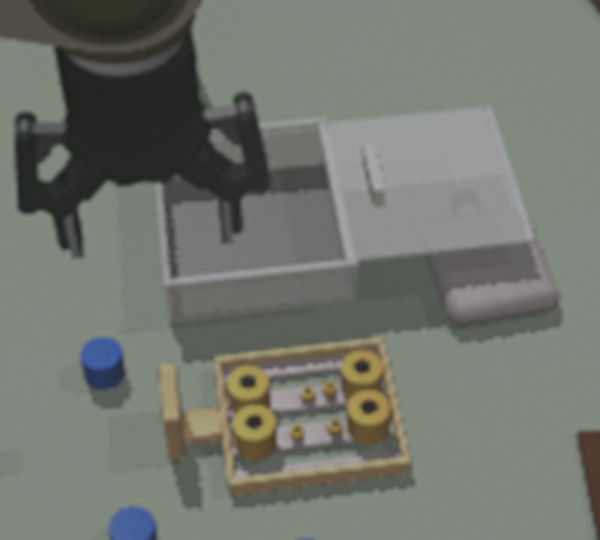

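View pics/top4c.png

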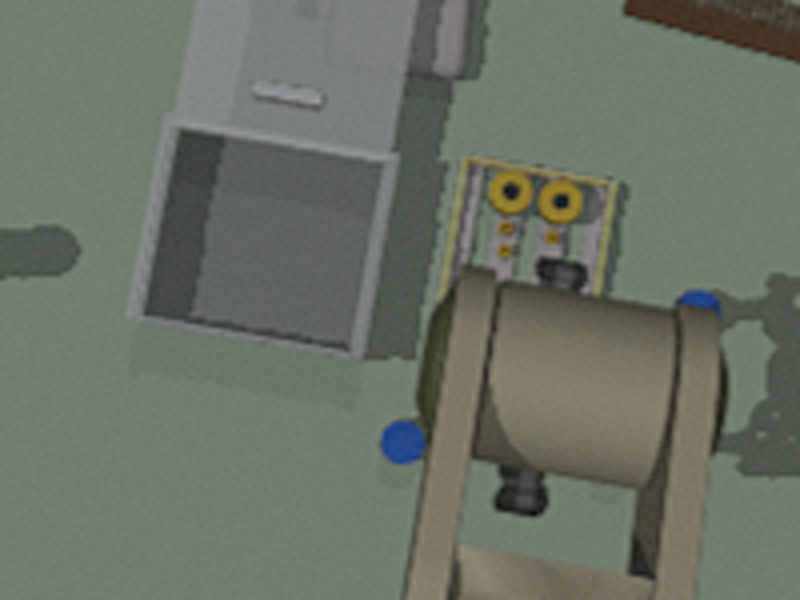

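The lid is open: the box mouth is clear and the rib is now at top crop (288,93). Next I grip the sieve handle, with the fingertips about 25 mm above the ledge (TCP 0.005).

Request:
servo_tool(
  rows=[0.45,0,0.001,-0.03,0,0,0.5,0.45,0,0,-0.03,0,0,0,0.45,0,0,-0.03,0,0,0,0.45,0,0,-0.03,0,0,0,0.45,0,0,-0.02,0,0,0,0.45,0,0,-0.015,0,0,0,0.45,0,0,0,0,0,0,0.45,0,0,0,0,0,0],
  force=30,
)

```text
time_s: 9.2
position: [0.4396, 0.0453, 0.0238]
tool_rot: [[-0.173, -0.001, 0.985], [-0.985, 0.0, -0.173], [0.0, -1.0, -0.001]]
ft_force: [0.5, 0.8, -0.3]
grip_width: 0.0385
```

```bash
python3 - <<'E'
from h import *
np.set_printoptions(precision=4,suppress=True)
b=snap('side','side5')[160:300,200:350]
cv2.imwrite('pics/side5c.png',cv2.cvtColor(cv2.resize(b,None,fx=4,fy=4,interpolation=2),4))
s=env.observe();print(s['position'],s['ft_force'])
r=ray('top',(220+288.5/4-.5,150+93.5/4-.5),.07);print(r)
E
```

```text
[0.44   0.0451 0.0245] [-0.6229  0.4793  1.0251]
[0.6459 0.1979 0.07  ]
```

View pics/side5c.png

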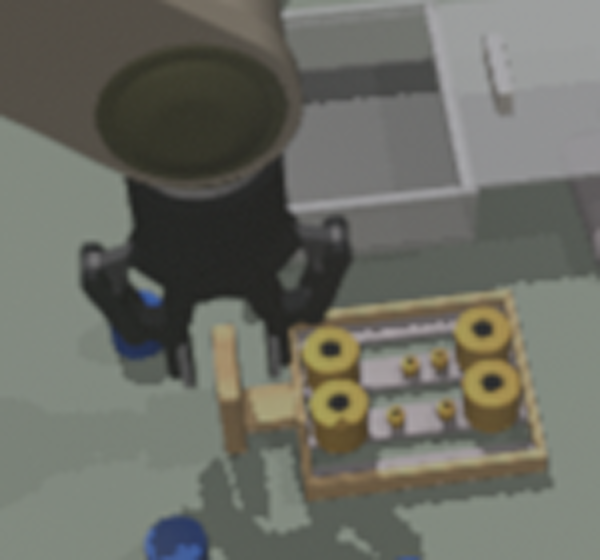

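Request:
servo_tool(
  rows=[0.45,0,-0.001,-0.01,0,0,0,0.45,0,0,-0.01,0,0,0,0,0,0,0,0,0,0,0,0,0,0,0,0,0,0,0,0,0,0,0,0,0,0,0,0,0,0,0,0,0,0,0,0,0,0,0,0,0,0,0,0,0],
  force=30,
)

```text
time_s: 9.92
position: [0.4396, 0.044, 0.0049]
tool_rot: [[-0.174, 0.001, 0.985], [-0.985, -0.0, -0.174], [-0.0, -1.0, 0.001]]
ft_force: [-1.4, 1.3, 6.8]
grip_width: 0.0114
```

Request:
servo_tool(
  rows=[0,0,0,0,0,0,0,0,0,0,0,0,0,0,0,0,0,0,0,0,0],
  force=100,
)

```text
time_s: 10.17
position: [0.4395, 0.044, 0.005]
tool_rot: [[-0.174, 0.001, 0.985], [-0.985, -0.0, -0.174], [-0.0, -1.0, 0.001]]
ft_force: [-3.3, 1.7, 9.6]
grip_width: 0.0103
```

```bash
python3 - <<'E'
from h import *
b=snap('side','side6')[160:300,200:350]
cv2.imwrite('pics/side6c.png',cv2.cvtColor(cv2.resize(b,None,fx=4,fy=4,interpolation=2),4))
E
```

```text
(no output)
```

View pics/side6c.png

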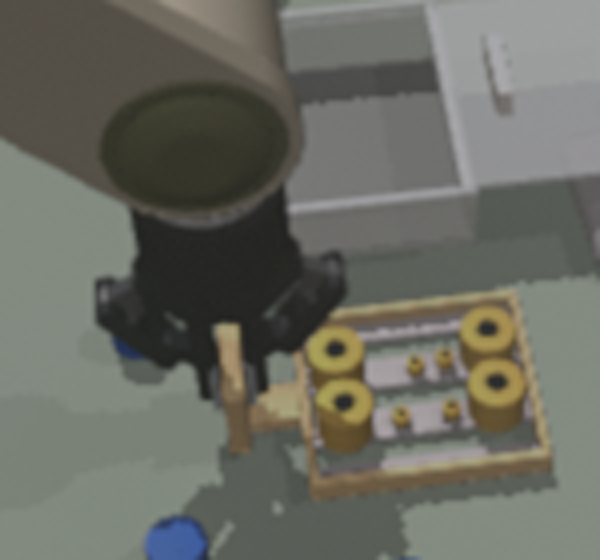

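Gripped: the fingers are on the plate at crop (235,385), width 10.3 mm. Lifting gently, then checking that it stays level.

Request:
servo_tool(
  rows=[0,0,0,0.002,0,0,0,0,0,0,0.004,0,0,0,0,0,0,0.006,0,0,0,0,0,0,0.008,0,0,0,0,0,0,0.008,0,0,0,0,0,0,0.008,0,0,0,0,0,0,0.004,0,0,0,0,0,0,0,0,0,0,0,0,0,0,0,0,0],
)

```text
time_s: 10.97
position: [0.4393, 0.0438, 0.0442]
tool_rot: [[-0.174, 0.0, 0.985], [-0.985, -0.0, -0.174], [-0.0, -1.0, 0.0]]
ft_force: [-0.1, 0.7, -3.5]
grip_width: 0.0105
```

```bash
python3 - <<'E'
from h import *
b=snap('side','side7')[140:300,200:350]
cv2.imwrite('pics/side7c.png',cv2.cvtColor(cv2.resize(b,None,fx=4,fy=4,interpolation=2),4))
s=env.observe();print(s['ft_force'],s['wrist_torque'],s['grip_width'])
E
```

```text
[-0.06759124  0.11812366 -3.3803278 ] [0.06766691 0.2943603  0.02645131] 0.010593551761058112
```

View pics/side7c.png

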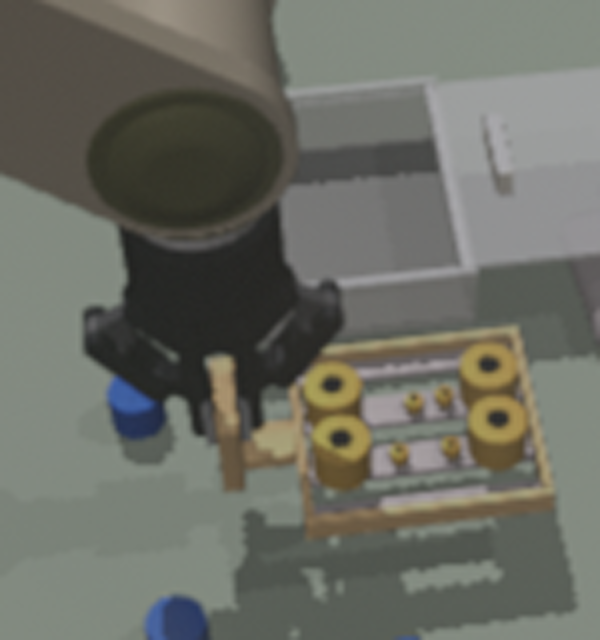

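Weight is 3.4 N, level, all beads still in place. I lift higher and carry it gently over the box.

Request:
servo_tool(
  rows=[0,0,0,0.003,0,0,0,0,0,0,0.006,0,0,0,0,0,0,0.008,0,0,0,0,0,0,0.009,0,0,0,0,0,0,0.008,0,0,0,0,0,0,0.005,0,0,0,0,0,0,0.002,0,0,0,0,0,0,0,0,0,0,0,0,0.002,0,0,0,0,0,0,0.005,0,0,0,0],
)

```text
time_s: 11.85
position: [0.4391, 0.0508, 0.0847]
tool_rot: [[-0.175, -0.001, 0.985], [-0.985, 0.0, -0.175], [0.0, -1.0, -0.001]]
ft_force: [0.7, -0.2, -2.5]
grip_width: 0.0108
```

Request:
servo_tool(
  rows=[0,0.0005,0.008,0,0,0,0,0,0.0005,0.011,0,0,0,0,0,0.0005,0.014,0,0,0,0,0,0.0005,0.015,0,0,0,0,0,0.0005,0.015,0,0,0,0,0,0.0005,0.015,0,0,0,0,0,0.0005,0.015,0,0,0,0,0,0.0005,0.015,0,0,0,0,0,0.0005,0.015,0,0,0,0,0,0.0005,0.013,0,0,0,0],
)

```text
time_s: 12.68
position: [0.4438, 0.1885, 0.0847]
tool_rot: [[-0.173, -0.001, 0.985], [-0.985, 0.0, -0.173], [-0.0, -1.0, -0.001]]
ft_force: [-0.3, 0.7, -4.1]
grip_width: 0.0104
```

Request:
servo_tool(
  rows=[0,0.0005,0.011,0,0,0,0,0,0.0005,0.01,0,0,0,0,0,0.0005,0.009,0,0,0,0,0,0,0.007,0,0,0,0,0,0,0.005,0,0,0,0,0,0,0.003,0,0,0,0,0,0,0.001,0,0,0,0,0,0,0,0,0,0,0],
)

```text
time_s: 13.35
position: [0.4458, 0.2328, 0.085]
tool_rot: [[-0.174, -0.0, 0.985], [-0.985, -0.0, -0.174], [0.0, -1.0, -0.0]]
ft_force: [0.2, -0.1, -3.6]
grip_width: 0.0101
```

```bash
python3 - <<'E'
from h import *
a=snap('top','top8')[150:300,220:420]
b=snap('side','side8')[100:260,200:350]
cv2.imwrite('pics/side8c.png',cv2.cvtColor(cv2.resize(b,None,fx=4,fy=4,interpolation=2),4))
cv2.imwrite('pics/top8c.png',cv2.cvtColor(cv2.resize(a,None,fx=4,fy=4,interpolation=2),4))
s=env.observe();print(s['position'],s['ft_force'],s['wrist_torque'],s['grip_width'])
E
```

```text
[0.44581039 0.23255121 0.08501008] [-0.31223336 -0.52724404 -3.22086673] [0.04542501 0.38903842 0.00579771] 0.010484256888194491
```

View pics/side8c.png

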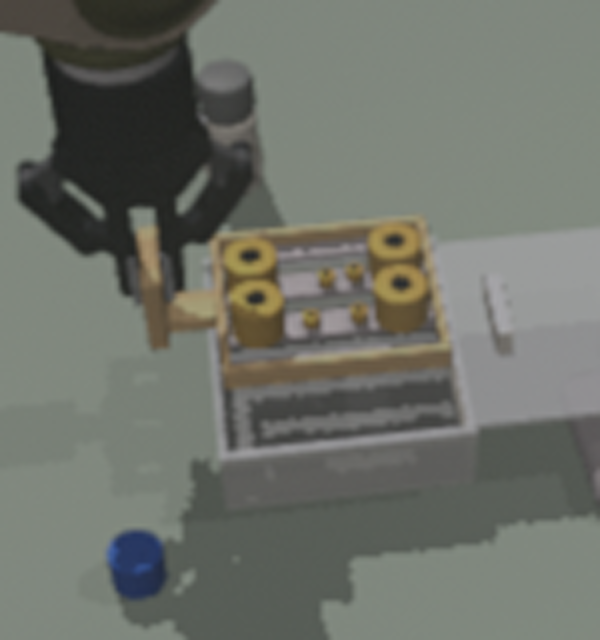

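View pics/top8c.png

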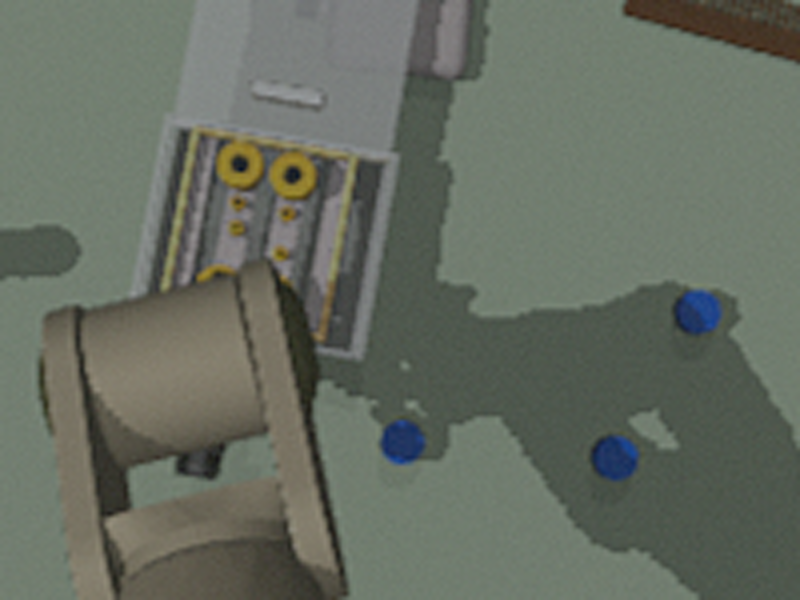

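All eight beads are over the box mouth. Lowering a little, then shaking along the sieve's y.

Request:
servo_tool(
  rows=[0,0,0,-0.004,0,0,0,0,0,0,-0.007,0,0,0,0,0,0,-0.006,0,0,0,0,0,0,-0.002,0,0,0,0,0,0,0,0,0,0],
)

```text
time_s: 13.87
position: [0.4453, 0.2327, 0.0651]
tool_rot: [[-0.174, -0.002, 0.985], [-0.985, -0.0, -0.174], [0.001, -1.0, -0.002]]
ft_force: [-0.0, -0.1, -4.4]
grip_width: 0.011
```

Request:
servo_tool(
  rows=[0,0.0014,0.008,0,0,0,0,0,-0.0028,-0.016,0,0,0,0,0,0.0028,0.016,0,0,0,0,0,-0.0028,-0.016,0,0,0,0,0,0.0028,0.016,0,0,0,0,0,-0.0028,-0.016,0,0,0,0,0,0.0028,0.016,0,0,0,0,0,-0.0014,-0.008,0,0,0,0,0,0,0,0,0,0,0],
)

```text
time_s: 14.62
position: [0.4458, 0.2329, 0.0662]
tool_rot: [[-0.173, 0.0, 0.985], [-0.985, -0.0, -0.173], [0.0, -1.0, 0.0]]
ft_force: [-0.2, -1.1, -3.6]
grip_width: 0.0105
```

```bash
cat >> h.py <<'E'
def crops(tag,tb=(220,150,200,150,4),sb=(200,100,150,160,4)):
    for n,(x,y,w,hh,f) in (('top',tb),('side',sb)):
        a=snap(n,n+tag)[y:y+hh,x:x+w]
        cv2.imwrite(f'pics/{n}{tag}c.png',cv2.cvtColor(cv2.resize(a,None,fx=f,fy=f,interpolation=2),4))
    s=env.observe();np.set_printoptions(precision=4,suppress=True);print(s['time_s'],s['position'],s['ft_force'],s['wrist_torque'],s['grip_width'])
E
python3 -c "
from h import *
crops('9')"
```

```text
14.7167 [0.4459 0.2329 0.0662] [-0.7844  0.2774 -3.9715] [-0.0293  0.2626 -0.0439] 0.010590803546806313
```

View pics/side9c.png

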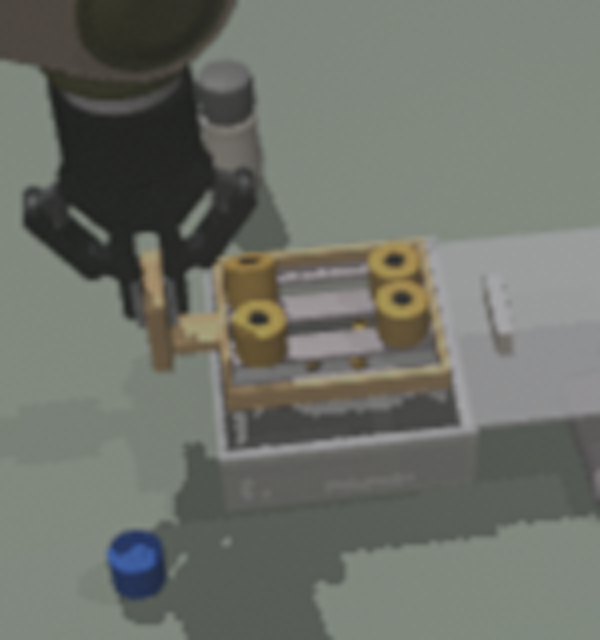

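```bash
python3 -c "
import cv2
a=cv2.imread('pics/top9.png')[178:242,248:322];cv2.imwrite('pics/t9z.png',cv2.resize(a,None,fx=9,fy=9,interpolation=2))
a=cv2.imread('pics/side9.png')[150:230,245:325];cv2.imwrite('pics/s9z.png',cv2.resize(a,None,fx=7,fy=7,interpolation=2))"
```

```text
(no output)
```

View pics/t9z.png

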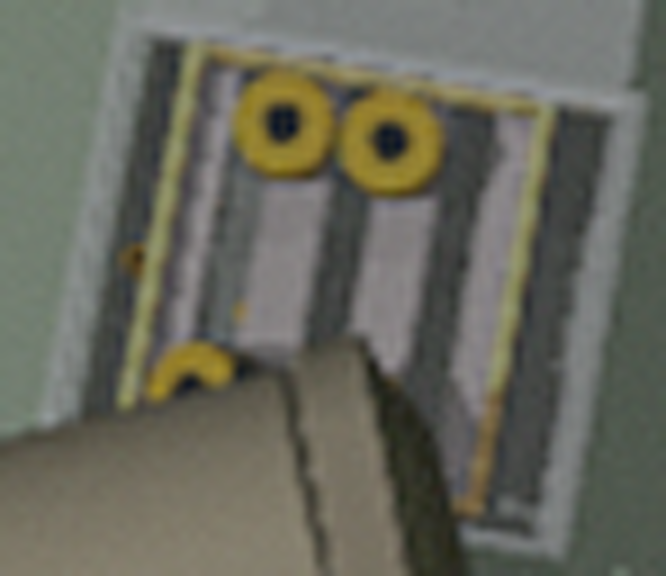

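View pics/s9z.png

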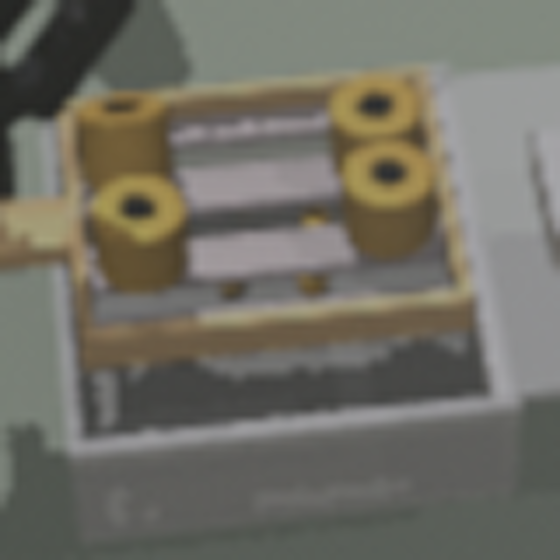

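```bash
python3 - <<'E'
from h import *
np.set_printoptions(precision=4,suppress=True)
B=np.array([.548,.214,0]);a=np.radians(-10.5);R=np.array([[np.cos(a),-np.sin(a),0],[np.sin(a),np.cos(a),0],[0,0,1]])
for p in [(135,257),(240,310)]:
    q=((p[0]+.5)/9-.5+248,(p[1]+.5)/9-.5+178)
    for z in(.0085,.074): print('top',p,z,R.T@(ray('top',q,z)-B))
for p in [(313,217),(232,288),(312,285)]:
    q=((p[0]+.5)/7-.5+245,(p[1]+.5)/7-.5+150)
    for z in(.0085,.074): print('side',p,z,R.T@(ray('side',q,z)-B))
print('rollon',ray('top',(206,212),.09),ray('side',(257,122),.09))
E
```

```text
top (135, 257) 0.0085 [-0.0031  0.0727  0.0085]
top (135, 257) 0.074 [-0.008   0.0629  0.074 ]
top (240, 310) 0.0085 [-0.0138  0.0358  0.0085]
top (240, 310) 0.074 [-0.0181  0.0279  0.074 ]
side (313, 217) 0.0085 [0.0156 0.0566 0.0085]
side (313, 217) 0.074 [ 0.0109 -0.009   0.074 ]
side (232, 288) 0.0085 [-0.0169  0.0249  0.0085]
side (232, 288) 0.074 [-0.0191 -0.0384  0.074 ]
side (312, 285) 0.0085 [0.0116 0.0225 0.0085]
side (312, 285) 0.074 [ 0.0072 -0.0406  0.074 ]
rollon [0.5337 0.4288 0.09  ] [0.5346 0.4223 0.09  ]
```

The rays place four distinct small beads on the box floor, at box coordinates of about (-3,73), (-15,30), (16,57) and (12,23) mm, and the strips are clear. I'll lift away and look into the box before setting the sieve down.

Request:
servo_tool(
  rows=[0,0,0,0.004,0,0,0,0,0,0,0.007,0,0,0,0,0,0,0.006,0,0,0,0,0,0,0.003,0,0,0,0,0,-0.003,0,0,0,0,0,0,-0.006,0,0,0,0,0,0,-0.009,0,0,0,0,0,-0.0005,-0.012,0,0,0,0,0,-0.0005,-0.015,0,0,0,0,0,-0.0005,-0.015,0,0,0,0],
)

```text
time_s: 15.55
position: [0.444, 0.1713, 0.0858]
tool_rot: [[-0.174, -0.001, 0.985], [-0.985, -0.0, -0.174], [0.0, -1.0, -0.001]]
ft_force: [-0.3, -0.7, -3.1]
grip_width: 0.0108
```

Request:
servo_tool(
  rows=[0,-0.0005,-0.015,0,0,0,0,0,-0.0005,-0.015,0,0,0,0,0,-0.0005,-0.015,0,0,0,0,0,-0.0005,-0.015,0,0,0,0,0,-0.0005,-0.015,0,0,0,0,0,-0.0005,-0.015,0,0,0,0,0,-0.0005,-0.014,0,0,0,0,0,-0.0005,-0.011,0,0,0,0,0,-0.0005,-0.008,0,0,0,0,0,-0.0005,-0.004,0,0,0,0],
)

```text
time_s: 16.38
position: [0.439, 0.0444, 0.086]
tool_rot: [[-0.176, -0.0, 0.984], [-0.984, -0.0, -0.176], [0.0, -1.0, -0.0]]
ft_force: [-0.1, 0.2, -3.2]
grip_width: 0.0104
```

Request:
servo_tool(
  rows=[0,0,-0.001,0,0,0,0,0,0,0,0,0,0,0],
)

```text
time_s: 16.55
position: [0.4392, 0.0447, 0.086]
tool_rot: [[-0.174, -0.0, 0.985], [-0.985, 0.0, -0.174], [-0.0, -1.0, -0.0]]
ft_force: [0.0, -0.1, -2.8]
grip_width: 0.0106
```

```bash
python3 -c "
from h import *
crops('10',(220,150,200,150,4),(200,120,200,180,4))"
```

```text
16.65 [0.4392 0.0452 0.086 ] [ 0.2976 -0.0073 -3.7403] [ 0.041   0.2538 -0.0872] 0.010197484942099981
```

View pics/side10c.png

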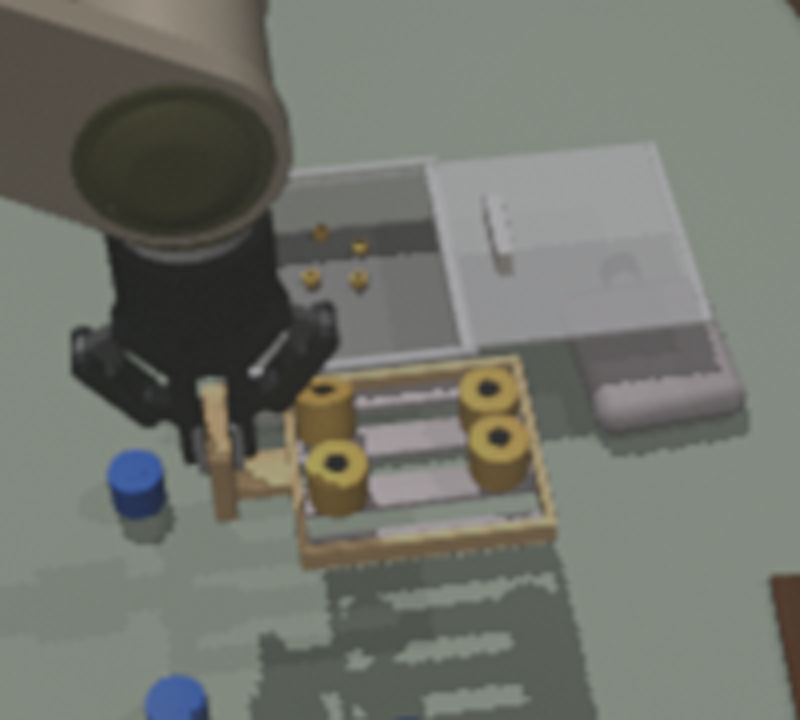

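View pics/top10c.png

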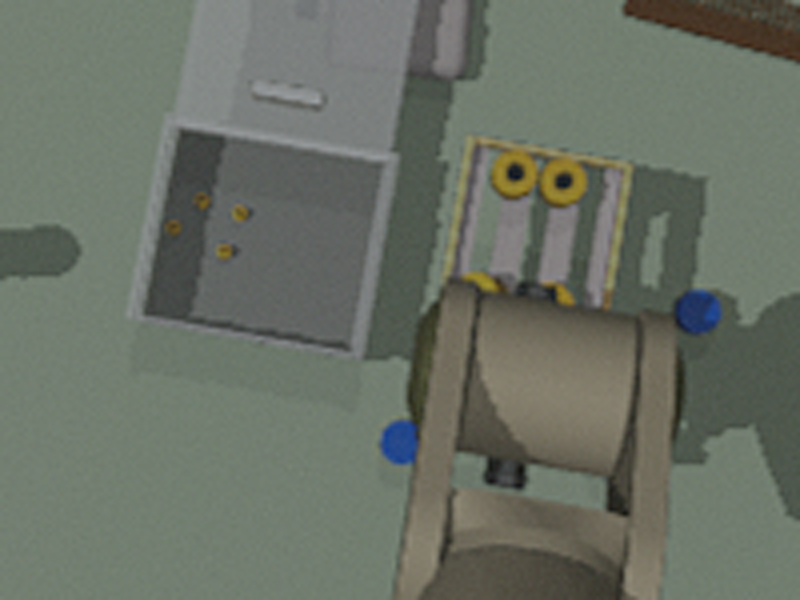

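All four small beads are in the box (side crop (311,278), (358,280), (320,232), (360,246)), and all four large ones are in the sieve. Setting the sieve down.

Request:
servo_tool(
  rows=[0,0,0,-0.005,0,0,0,0,0,0,-0.01,0,0,0,0,0,0,-0.014,0,0,0,0,0,0,-0.014,0,0,0,0,0,0,-0.013,0,0,0,0,0,0,-0.01,0,0,0,0,0,0,-0.006,0,0,0,0,0,0,-0.004,0,0,0,0,0,0,-0.002,0,0,0,0,0,0,-0.001,0,0,0],
)

```text
time_s: 17.48
position: [0.4395, 0.0449, 0.007]
tool_rot: [[-0.174, 0.0, 0.985], [-0.985, -0.0, -0.174], [-0.0, -1.0, 0.0]]
ft_force: [0.6, -0.5, -3.4]
grip_width: 0.0107
```

Request:
servo_tool(
  rows=[0,0,0,-0.001,0,0,0,0,0,0,-0.001,0,0,0,0,0,0,0,0,0,0],
)

```text
time_s: 17.73
position: [0.4396, 0.0448, 0.0053]
tool_rot: [[-0.174, 0.001, 0.985], [-0.985, -0.0, -0.174], [-0.0, -1.0, 0.001]]
ft_force: [0.1, 0.5, -2.9]
grip_width: 0.0103
```

Request:
servo_tool(
  rows=[0,0,0,-0.001,0,0,0,0,0,0,0,0,0,0,0,0,0,0,0,0,0],
)

```text
time_s: 17.98
position: [0.4395, 0.0448, 0.005]
tool_rot: [[-0.174, 0.002, 0.985], [-0.985, -0.0, -0.174], [0.0, -1.0, 0.002]]
ft_force: [-3.1, 0.4, 9.7]
grip_width: 0.0107
```

Request:
servo_tool(
  rows=[0,0,0,-0.001,0,0,0,0,0,0,0,0,0,0,0,0,0,0,0,0,0],
)

```text
time_s: 18.23
position: [0.4394, 0.0449, 0.0048]
tool_rot: [[-0.174, 0.002, 0.985], [-0.985, -0.0, -0.174], [0.0, -1.0, 0.002]]
ft_force: [-7.7, 0.9, 24.1]
grip_width: 0.0104
```

Down. I'll ease off 1.5 mm, open slowly and rise.

Request:
servo_tool(
  rows=[0,0,0,0.0015,0,0,0,0.25,0,0,0,0,0,0,0.4,0,0,0,0,0,0,0.45,0,0,0,0,0,0,0.45,0,0,0.005,0,0,0,0.45,0,0,0.02,0,0,0,0.45,0,0,0.04,0,0,0,0.45,0,0,0.04,0,0,0,0.45,0,0,0.04,0,0,0,0.45,0,0,0.03,0,0,0],
  force=30,
)

```text
time_s: 19.07
position: [0.4395, 0.0449, 0.1831]
tool_rot: [[-0.174, 0.003, 0.985], [-0.985, -0.001, -0.174], [-0.0, -1.0, 0.003]]
ft_force: [0.8, -0.3, 0.3]
grip_width: 0.0383
```

Request:
servo_tool(
  rows=[1,-0.02,-0.03,0,0,0,0,1,-0.02,-0.03,0,0,0,0,1,-0.02,-0.03,0,0,0,0,1,-0.02,-0.03,0,0,0,0,1,0,-0.02,0,0,0,0,1,0,0,0,0,0,0],
)

```text
time_s: 19.57
position: [0.3589, -0.098, 0.18]
tool_rot: [[-0.178, 0.001, 0.984], [-0.984, -0.001, -0.178], [0.001, -1.0, 0.001]]
ft_force: [0.1, 0.6, 0.6]
grip_width: 0.0855
```

```bash
python3 -c "
from h import *
crops('11',(310,175,90,90,7),(240,215,110,85,7))
print(env.observe()['q'])"
```

```text
19.6667 [ 0.3592 -0.0955  0.1797] [-0.4866 -0.1131 -0.0716] [0.0134 0.0163 0.0268] 0.0854317048820179
[-33.3234   5.4872 102.6798   0.0118  71.8303 -23.1957]
```

View pics/top11c.png

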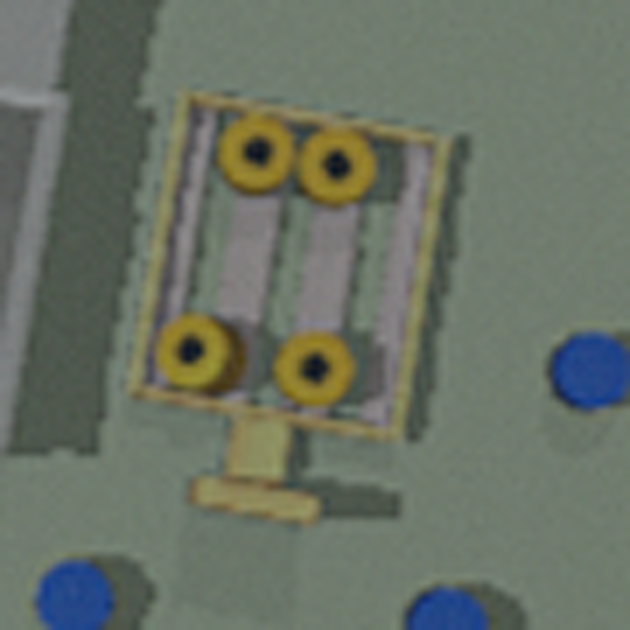

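View pics/side11c.png

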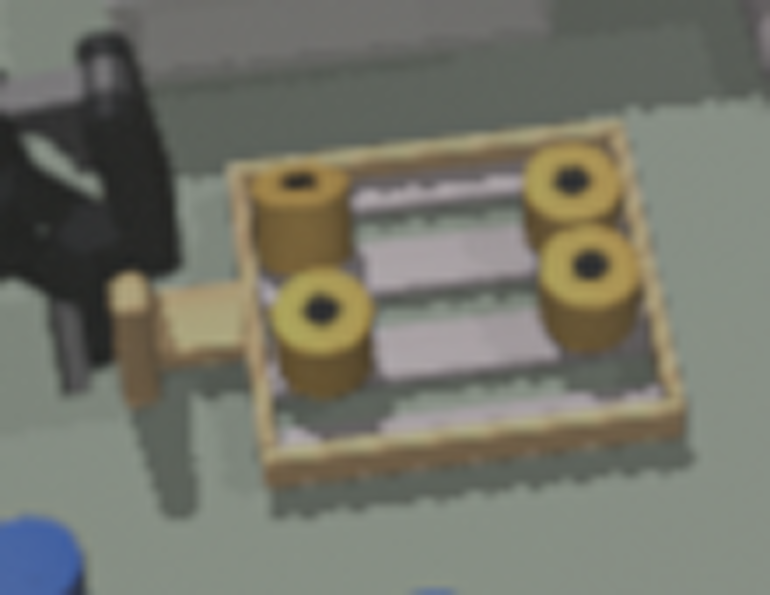

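The sieve stands flat. Large beads in the top crop: A (258,153), B (338,165), C (190,350, leaning on the +y wall) and D (315,368). All are gold, unlike the blue look-alikes at (590,370), (75,600) and (447,610). Locating them and the dish.

```bash
python3 - <<'E'
from h import *
np.set_printoptions(precision=4,suppress=True)
def px(p,x,y,f): return ((p[0]+.5)/f-.5+x,(p[1]+.5)/f-.5+y)
for n,t,s in [('A',(258,153),(572,181)),('B',(338,165),(589,266)),('C',(192,349),(300,183)),('D',(315,368),(321,310))]:
    a=ray('top',px(t,310,175,7),.032);b=ray('side',px(s,240,215,7),.032);print(n,a[:2],b[:2],(a+b)[:2]/2)
for nm in ('top','side'):
    f={'top':'pics/top11.png','side':'pics/side11.png'}[nm]
    im=cv2.cvtColor(cv2.imread(f),cv2.COLOR_BGR2HSV);m=cv2.inRange(im,(12,120,70),(38,255,255))
    if nm=='top': m[:,:420]=0;m[:180]=0;m[260:]=0;m[:,490:]=0
    else: m[:330]=0;m[:,:290]=0;m[:,400:]=0
    c=max(cv2.findContours(m,0,2)[0],key=cv2.contourArea);e=cv2.fitEllipse(c);x,y,w,h=cv2.boundingRect(c);print(nm,e,(x,y,w,h),ray(nm,e[0],.018))
E
python3 -c "
import cv2
a=cv2.imread('pics/top11.png')[180:260,410:500];cv2.imwrite('pics/d11.png',cv2.resize(a,None,fx=6,fy=6,interpolation=2))"
```

```text
A [0.5842 0.0419] [0.5815 0.0418] [0.5828 0.0419]
B [0.5792 0.009 ] [0.5756 0.0088] [0.5774 0.0089]
C [0.5034 0.0694] [0.4997 0.0682] [0.5015 0.0688]
D [0.4957 0.0192] [0.4922 0.0191] [0.494  0.0191]
top ((450.4902038574219, 217.6288299560547), (45.35350799560547, 47.08258819580078), 136.9453582763672) (427, 195, 47, 47) [ 0.5242 -0.2611  0.018 ]
side ((349.91741943359375, 383.7720947265625), (70.94595336914062, 77.11798095703125), 156.6016082763672) (314, 346, 73, 54) [ 0.5276 -0.2695  0.018 ]
```

View pics/d11.png

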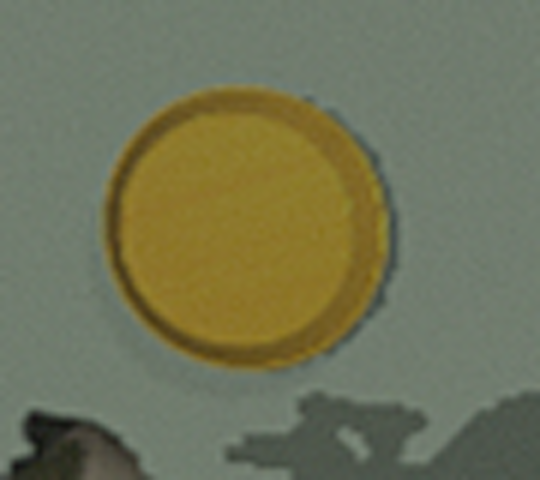

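View pics/side11.png

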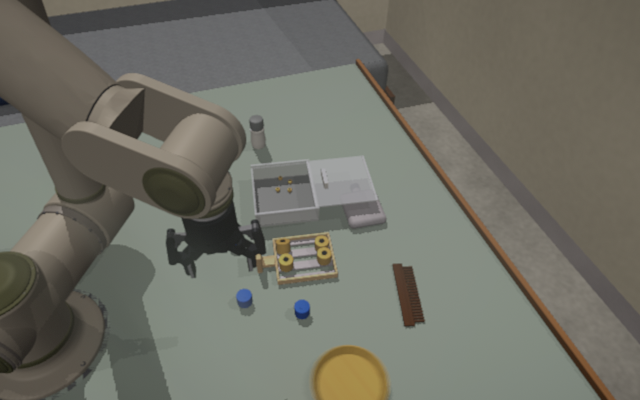

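The dish looks shifted by about 5 px in the side view compared with the first picture, so I'm looking again.

```bash
cat >> h.py <<'E'
def dish(tag):
    im=cv2.cvtColor(snap('top',tag),cv2.COLOR_RGB2HSV);m=cv2.inRange(im,(12,120,70),(38,255,255))
    m[:,:400]=0;m[:170]=0;m[290:]=0;m[:,520:]=0
    c=max(cv2.findContours(m,0,2)[0],key=cv2.contourArea);e=cv2.minEnclosingCircle(c);print('dish',e,ray('top',e[0],.018))
E
python3 - <<'E'
from h import *
np.set_printoptions(precision=4,suppress=True)
dish('top12'); b=snap('side','side12')
for f in('side0','side4','side8','side10','side11','side12'):
    im=cv2.cvtColor(cv2.imread(f'pics/{f}.png'),cv2.COLOR_BGR2HSV);m=cv2.inRange(im,(12,120,70),(38,255,255));m[:330]=0
    print(f,cv2.boundingRect(m))
E
```

```text
dish ((453.697998046875, 209.01199340820312), 23.837709426879883) [ 0.5494 -0.2713  0.018 ]
side0 (308, 330, 307, 70)
side4 (307, 330, 308, 70)
side8 (308, 330, 307, 70)
side10 (307, 330, 308, 70)
side11 (314, 330, 301, 70)
side12 (328, 330, 287, 70)
```

The dish was being knocked just then and now sits near (0.549,-0.271). I'll re-check it before placing. Now bead A.

Request:
servo_tool(
  rows=[0.6,0.028,0.0172,0,0,0,0,0.6,0.028,0.0172,0,0,0,0,0.6,0.028,0.0172,0,0,0,0,0.6,0.028,0.0172,0,0,0,0,0.6,0.028,0.0172,0,0,0,0,0.6,0.028,0.0172,0,0,0,0,0.6,0.028,0.0172,0,0,0,0,0.6,0.028,0.0172,0,0,0,0,0.6,0,0,-0.03,0,0,0,0.6,0,0,-0.03,0,0,0],
  force=30,
)

```text
time_s: 20.6
position: [0.585, 0.0451, 0.1193]
tool_rot: [[-0.17, 0.004, 0.985], [-0.985, -0.0, -0.17], [-0.0, -1.0, 0.004]]
ft_force: [0.0, 0.2, -1.6]
grip_width: 0.0513
```

Request:
servo_tool(
  rows=[0.6,0,0,-0.03,0,0,0,0.6,0,0,-0.03,0,0,0,0.6,0,0,-0.02,0,0,0,0.6,0,0,0,0,0,0,0.6,0,0,0,0,0,0],
)

```text
time_s: 21.02
position: [0.583, 0.0436, 0.0392]
tool_rot: [[-0.173, -0.002, 0.985], [-0.985, 0.0, -0.173], [0.0, -1.0, -0.002]]
ft_force: [-0.6, 0.0, 0.8]
grip_width: 0.0512
```

```bash
python3 -c "
from h import *
crops('13',(310,175,90,90,6),(240,195,110,105,6));dish('top13b')"
```

```text
21.1167 [0.5842 0.0431 0.0411] [ 0.5189 -0.0599  0.4798] [-0.0041 -0.0523 -0.0178] 0.051084544833327084
dish ((454.9911804199219, 206.18765258789062), 23.94925308227539) [ 0.5576 -0.2754  0.018 ]
```

View pics/side13c.png

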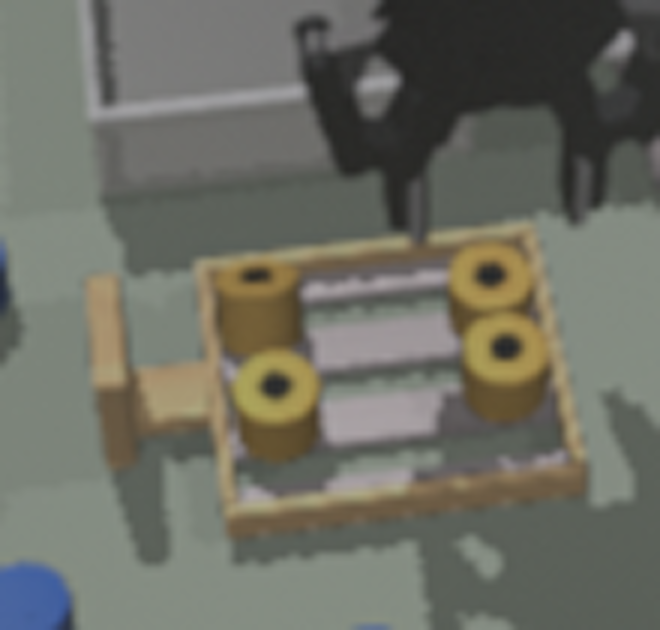

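Request:
servo_tool(
  rows=[0.6,-0.001,-0.0012,-0.02,0,0,0,0.6,0,0,-0.015,0,0,0,0.6,0,0,-0.006,0,0,0,0.6,0,0,0,0,0,0],
)

```text
time_s: 21.5
position: [0.5822, 0.0414, -0.0016]
tool_rot: [[-0.174, -0.001, 0.985], [-0.985, 0.0, -0.174], [0.0, -1.0, -0.001]]
ft_force: [0.4, 0.4, -0.7]
grip_width: 0.0511
```

Request:
servo_tool(
  rows=[0.3,0,0,0,0,0,0,0.2,0,0,0,0,0,0,0.2,0,0,0,0,0,0,0.2,0,0,0,0,0,0,0.2,0,0,0,0,0,0],
)

```text
time_s: 21.92
position: [0.5831, 0.0412, -0.0]
tool_rot: [[-0.174, 0.003, 0.985], [-0.985, -0.0, -0.174], [-0.0, -1.0, 0.003]]
ft_force: [-1.1, 0.2, 7.0]
grip_width: 0.0305
```

```bash
python3 -c "
from h import *
crops('14',(310,175,90,90,6),(240,195,110,105,6))"
```

```text
22.0167 [ 0.5831  0.0412 -0.    ] [-0.5864  0.368   6.8961] [0.0475 0.1573 0.0088] 0.030204641508065413
```

View pics/side14c.png

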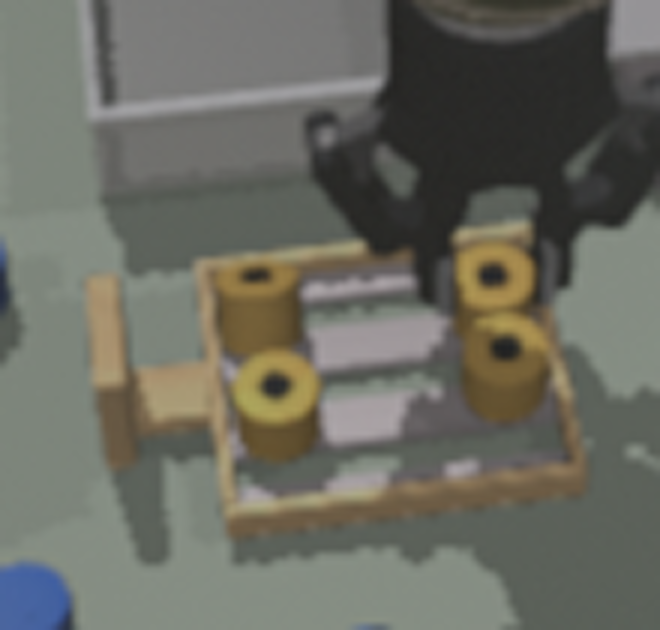

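Bead A is gripped (30 mm). Lifting and carrying it over the dish.

Request:
servo_tool(
  rows=[0.2,0,0,0.01,0,0,0,0.2,0,0,0.025,0,0,0,0.2,0,0,0.035,0,0,0,0.2,0,0,0.04,0,0,0,0.2,0.001,-0.02,0,0,0,0,0.2,0.001,-0.04,0,0,0,0,0.2,0.001,-0.04,0,0,0,0,0.2,0.001,-0.04,0,0,0,0,0.2,0,-0.04,0,0,0,0,0.2,0,-0.04,0,0,0,0],
)

```text
time_s: 22.85
position: [0.586, -0.1806, 0.1095]
tool_rot: [[-0.174, 0.001, 0.985], [-0.985, -0.0, -0.174], [0.0, -1.0, 0.001]]
ft_force: [0.5, 1.1, 0.3]
grip_width: 0.0304
```

```bash
python3 -c "
from h import *
crops('15',(310,175,200,100,4),(240,195,180,205,4));dish('top15b')"
```

```text
22.95 [ 0.586  -0.1844  0.1091] [ 0.1544  1.4664 -0.9542] [ 0.0291  0.0296 -0.0316] 0.03036538149933502
dish ((462.5, 201.0), 9.013978004455566) [ 0.5729 -0.2979  0.018 ]
```

View pics/top15c.png

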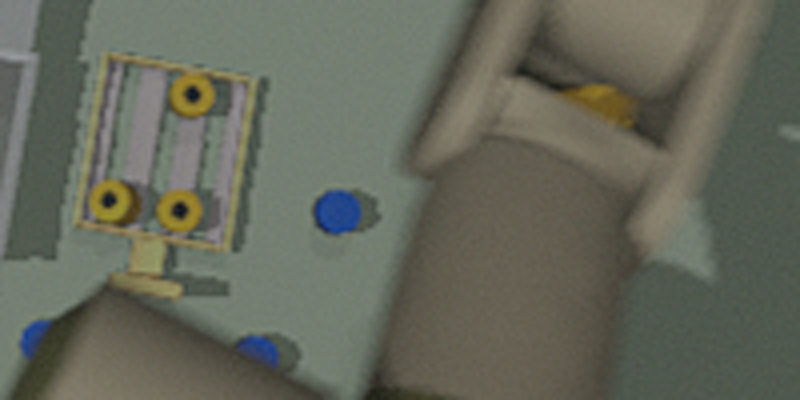

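View pics/side15c.png

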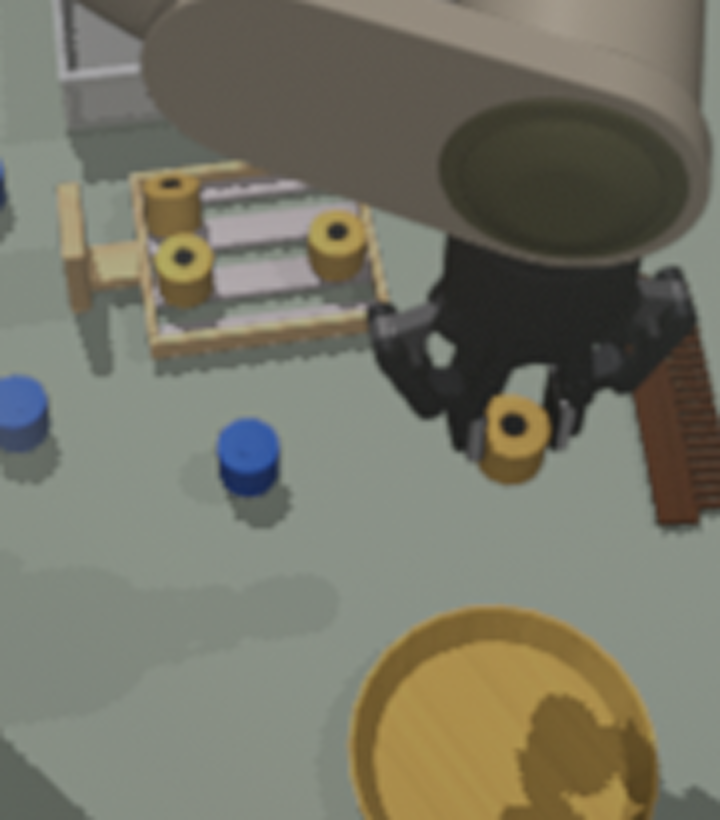

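```bash
python3 - <<'E'
from h import *
for f in('side11','side12','side13','side14','side15'):
    im=cv2.cvtColor(cv2.imread(f'pics/{f}.png'),cv2.COLOR_BGR2HSV);m=cv2.inRange(im,(12,120,70),(38,255,255));m[:330]=0;m[:,450:]=0
    c=max(cv2.findContours(m,0,2)[0],key=cv2.contourArea);print(f,cv2.boundingRect(c))
for t in ((.5494,-.2713),(.5576,-.2754)):
    P=np.array([proj('side',[t[0]+.07*np.cos(a),t[1]+.07*np.sin(a),.018]) for a in np.linspace(0,6.28,60)]);print(t,P.min(0),P.max(0))
E
```

```text
side11 (314, 346, 73, 54)
side12 (328, 347, 76, 53)
side13 (327, 347, 77, 53)
side14 (327, 347, 77, 53)
side15 (328, 347, 76, 53)
(0.5494, -0.2713) [322.63841098 344.17918855] [400.8436358  421.96162873]
(0.5576, -0.2754) [327.69643031 344.81832176] [406.0170642  422.75619203]
```

Request:
servo_tool(
  rows=[0.2,0,-0.035,0,0,0,0,0.2,0,-0.035,0,0,0,0,0.2,0,-0.028,0,0,0,0,0.2,0,0,-0.02,0,0,0,0.2,0,0,-0.03,0,0,0,0.2,0,0,-0.025,0,0,0,0.2,0,0,-0.015,0,0,0,0.2,0,0,-0.01,0,0,0,0.2,0,0,0,0,0,0],
)

```text
time_s: 23.75
position: [0.5858, -0.2753, 0.007]
tool_rot: [[-0.173, -0.003, 0.985], [-0.985, 0.002, -0.173], [-0.002, -1.0, -0.003]]
ft_force: [-1.2, 0.7, -0.1]
grip_width: 0.03
```

```bash
python3 -c "
from h import *
crops('16',(310,175,200,100,4),(240,250,200,150,4))"
```

```text
23.85 [ 0.5869 -0.2764  0.0095] [0.2191 0.9835 0.369 ] [ 0.0018 -0.0077 -0.0079] 0.030540418393168053
```

View pics/side16c.png

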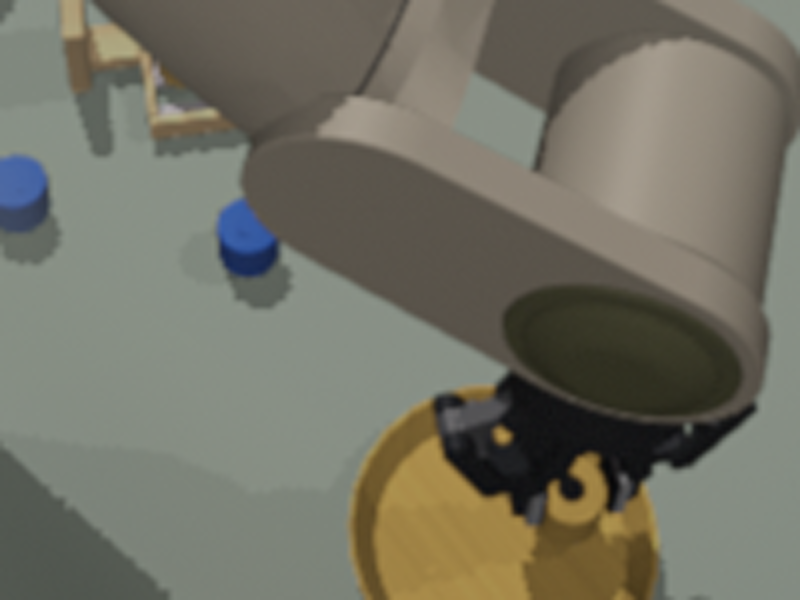

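Request:
servo_tool(
  rows=[0.2,-0.001,-0.005,-0.005,0,0,0,0.2,0,0,-0.003,0,0,0,0.2,0,0,-0.002,0,0,0,0.2,0,0,0,0,0,0],
)

```text
time_s: 24.18
position: [0.5851, -0.2818, -0.0016]
tool_rot: [[-0.174, -0.0, 0.985], [-0.985, 0.0, -0.174], [-0.0, -1.0, -0.0]]
ft_force: [-0.2, -0.6, 0.2]
grip_width: 0.0306
```

Request:
servo_tool(
  rows=[0.42,0,0,0,0,0,0,0.44,0,0,0,0,0,0,0.44,0,0,0,0,0,0,0.44,0,0,0.01,0,0,0,0.44,0,0,0.025,0,0,0,0.44,0,0,0.035,0,0,0,0.44,0,0,0.04,0,0,0,0.6,0,0.035,0,0,0,0,0.6,0,0.035,0,0,0,0,0.6,0,0.035,0,0,0,0],
)

```text
time_s: 25.02
position: [0.5853, -0.176, 0.1101]
tool_rot: [[-0.175, 0.002, 0.985], [-0.985, -0.001, -0.175], [0.001, -1.0, 0.002]]
ft_force: [0.7, 0.5, -0.1]
grip_width: 0.0514
```

```bash
python3 -c "
from h import *
crops('17',(310,175,200,100,4),(240,250,200,150,4))"
```

```text
25.1167 [ 0.5852 -0.1722  0.1099] [ 0.0635 -1.015  -0.1533] [-0.0149 -0.0073  0.0356] 0.05111056101371705
```

View pics/side17c.png

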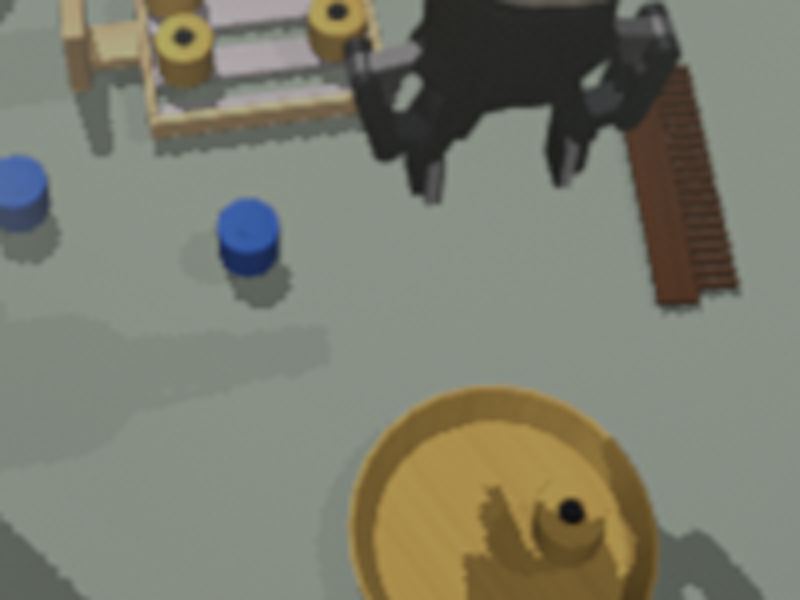

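Bead A stands in the dish at crop (570,525). Next is B.

Request:
servo_tool(
  rows=[0.6,-0.0016,0.036,0,0,0,0,0.6,-0.0016,0.036,0,0,0,0,0.6,-0.0016,0.036,0,0,0,0,0.6,-0.0016,0.036,0,0,0,0,0.6,-0.0016,0.036,0,0,0,0,0.6,0,0,-0.03,0,0,0,0.6,0,0,-0.03,0,0,0,0.6,0,0,0,0,0,0],
)

```text
time_s: 25.78
position: [0.5749, 0.0038, 0.0446]
tool_rot: [[-0.173, -0.008, 0.985], [-0.985, 0.001, -0.173], [-0.0, -1.0, -0.008]]
ft_force: [-1.0, -0.5, -1.0]
grip_width: 0.0509
```

```bash
python3 -c "
from h import *
crops('18',(310,175,90,90,6),(240,195,110,105,6))"
```

```text
25.8833 [0.5775 0.0027 0.049 ] [ 0.1556 -0.2    -0.8836] [ 0.0013 -0.0205 -0.0056] 0.05106485580596407
```

View pics/side18c.png

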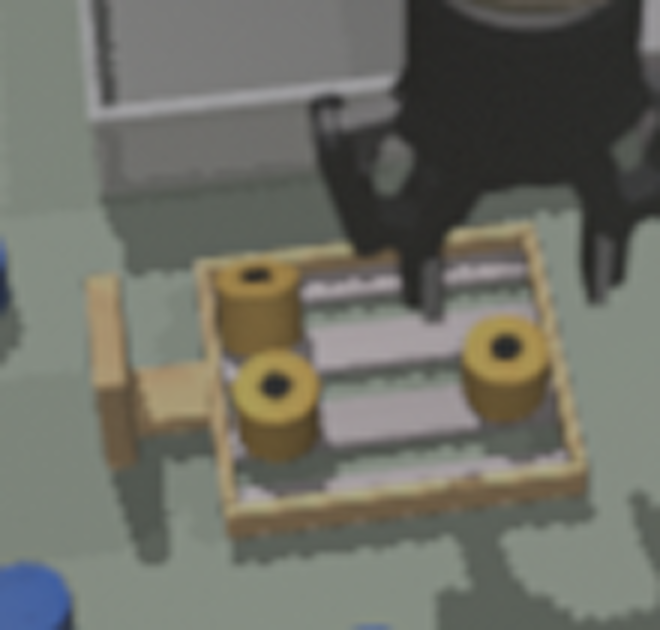

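Request:
servo_tool(
  rows=[0.6,-0.001,0.006,-0.01,0,0,0,0.6,0,0,-0.02,0,0,0,0.6,0,0,-0.013,0,0,0,0.6,0,0,-0.006,0,0,0,0.6,0,0,0,0,0,0,0.3,0,0,0,0,0,0,0.2,0,0,0,0,0,0,0.2,0,0,0,0,0,0,0.2,0,0,0,0,0,0,0.2,0,0,0,0,0,0],
)

```text
time_s: 26.72
position: [0.5771, 0.0091, 0.0008]
tool_rot: [[-0.174, 0.003, 0.985], [-0.985, -0.001, -0.174], [0.0, -1.0, 0.003]]
ft_force: [-0.9, 0.3, 5.7]
grip_width: 0.0304
```

Request:
servo_tool(
  rows=[0.2,0,0,0.01,0,0,0,0.2,0,0,0.025,0,0,0,0.2,0,0,0.035,0,0,0,0.2,0,0,0.04,0,0,0,0.2,-0.0063,-0.035,0,0,0,0,0.2,-0.0063,-0.035,0,0,0,0,0.2,-0.0063,-0.035,0,0,0,0,0.2,-0.0063,-0.035,0,0,0,0,0.2,-0.0063,-0.035,0,0,0,0,0.2,-0.0063,-0.035,0,0,0,0],
)

```text
time_s: 27.55
position: [0.5379, -0.2023, 0.1105]
tool_rot: [[-0.174, 0.001, 0.985], [-0.985, -0.0, -0.174], [0.0, -1.0, 0.001]]
ft_force: [1.1, -0.3, 0.1]
grip_width: 0.0301
```

Request:
servo_tool(
  rows=[0.2,-0.0063,-0.035,0,0,0,0,0.2,-0.0063,-0.036,0,0,0,0,0.2,0,0,-0.02,0,0,0,0.2,0,0,-0.03,0,0,0,0.2,0,0,-0.025,0,0,0,0.2,0,0,-0.015,0,0,0,0.2,0,0,0,0,0,0],
)

```text
time_s: 28.13
position: [0.5244, -0.2708, 0.0171]
tool_rot: [[-0.174, -0.004, 0.985], [-0.985, 0.004, -0.174], [-0.003, -1.0, -0.005]]
ft_force: [-0.7, 0.1, -0.5]
grip_width: 0.0303
```

```bash
python3 -c "
from h import *
crops('19',(310,175,200,100,4),(240,250,200,150,4))"
```

```text
28.2333 [ 0.5261 -0.2719  0.0203] [ 0.838  -0.1559 -0.2663] [-0.0134  0.0023  0.0292] 0.030305689931577937
```

View pics/side19c.png

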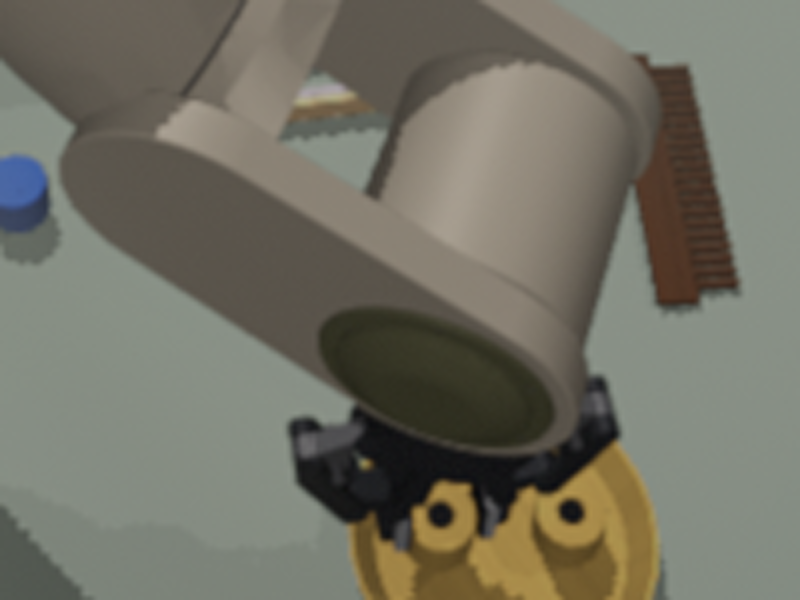

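Request:
servo_tool(
  rows=[0.2,0.001,0,-0.012,0,0,0,0.2,0.001,0,-0.007,0,0,0,0.2,0,0,-0.002,0,0,0,0.2,0,0,0,0,0,0],
)

```text
time_s: 28.57
position: [0.5281, -0.2717, -0.001]
tool_rot: [[-0.174, 0.0, 0.985], [-0.985, -0.0, -0.174], [0.0, -1.0, 0.0]]
ft_force: [-0.5, 0.4, 2.0]
grip_width: 0.0307
```

Request:
servo_tool(
  rows=[0.42,0,0,0,0,0,0,0.44,0,0,0,0,0,0,0.44,0,0,0,0,0,0,0.44,0,0,0.01,0,0,0,0.44,0,0,0.025,0,0,0,0.44,0,0,0.035,0,0,0,0.44,0,0,0.04,0,0,0,0.6,-0.002,0.04,0,0,0,0,0.6,-0.003,0.04,0,0,0,0,0.6,-0.003,0.04,0,0,0,0],
)

```text
time_s: 29.4
position: [0.5197, -0.1508, 0.1098]
tool_rot: [[-0.176, 0.002, 0.984], [-0.984, -0.001, -0.176], [0.001, -1.0, 0.002]]
ft_force: [0.5, 0.5, -1.3]
grip_width: 0.051
```

Request:
servo_tool(
  rows=[0.6,-0.005,0.034,0,0,0,0,0.6,-0.005,0.034,0,0,0,0,0.6,-0.005,0.034,0,0,0,0,0.6,-0.005,0.034,0,0,0,0,0.6,-0.0055,0.034,0,0,0,0,0.6,0,0,-0.03,0,0,0,0.6,0,0,-0.03,0,0,0,0.6,0,0,0,0,0,0],
)

```text
time_s: 30.07
position: [0.492, 0.0193, 0.0455]
tool_rot: [[-0.173, -0.007, 0.985], [-0.985, 0.001, -0.173], [-0.0, -1.0, -0.007]]
ft_force: [-2.0, 0.3, -1.2]
grip_width: 0.0513
```

```bash
python3 -c "
from h import *
crops('20',(310,175,200,100,4),(240,195,180,205,4))"
```

```text
30.1667 [0.4945 0.0182 0.0491] [0.5366 0.209  0.5981] [ 0.0038 -0.0206  0.0147] 0.051036508733874865
```

View pics/side20c.png

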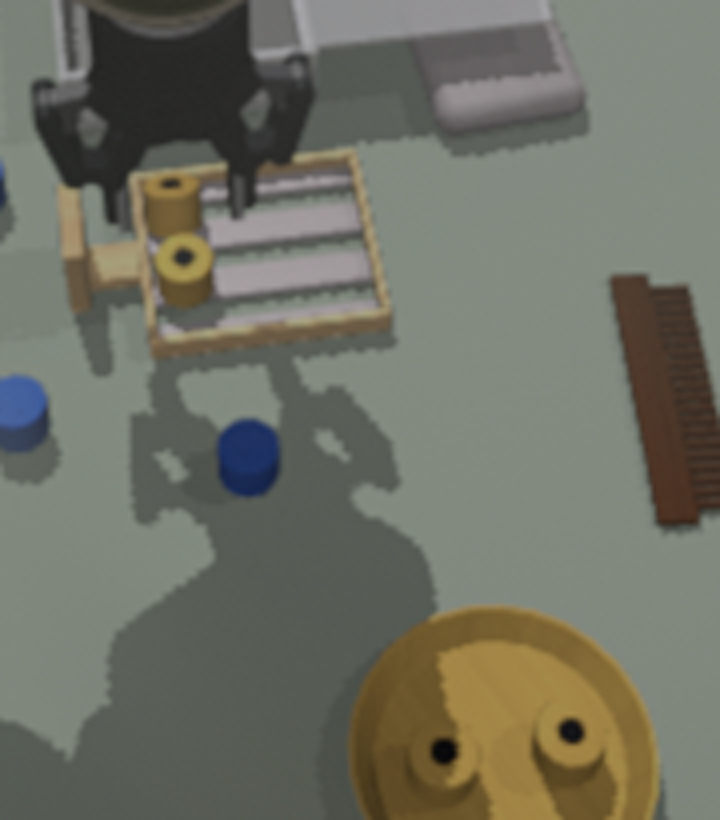

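A and B stand in the dish (side crop (445,760), (570,740)). Next is D.

Request:
servo_tool(
  rows=[0.6,0,0.001,-0.01,0,0,0,0.6,0,0,-0.02,0,0,0,0.6,0,0,-0.013,0,0,0,0.6,0,0,-0.006,0,0,0,0.6,0,0,0,0,0,0,0.3,0,0,0,0,0,0,0.2,0,0,0,0,0,0,0.2,0,0,0,0,0,0,0.2,0,0,0,0,0,0,0.2,0,0,0,0,0,0],
)

```text
time_s: 31.0
position: [0.4953, 0.0189, 0.001]
tool_rot: [[-0.174, 0.003, 0.985], [-0.985, -0.001, -0.174], [0.0, -1.0, 0.003]]
ft_force: [-0.8, -0.8, 5.7]
grip_width: 0.0306
```

Request:
servo_tool(
  rows=[0.2,0,0,0.01,0,0,0,0.2,0,0,0.025,0,0,0,0.2,0,0,0.035,0,0,0,0.2,0,0,0.04,0,0,0,0.2,0.0062,-0.0363,0,0,0,0,0.2,0.0062,-0.0363,0,0,0,0,0.2,0.0062,-0.0363,0,0,0,0,0.2,0.0062,-0.0363,0,0,0,0,0.2,0.0062,-0.0363,0,0,0,0,0.2,0.0062,-0.0363,0,0,0,0],
)

```text
time_s: 31.83
position: [0.5317, -0.2005, 0.1107]
tool_rot: [[-0.174, 0.001, 0.985], [-0.985, -0.001, -0.174], [0.0, -1.0, 0.001]]
ft_force: [1.1, 0.3, -0.2]
grip_width: 0.0307
```

Request:
servo_tool(
  rows=[0.2,0.0062,-0.0363,0,0,0,0,0.2,0.0062,-0.0363,0,0,0,0,0.2,0.0062,-0.0363,0,0,0,0,0.2,0,0,-0.02,0,0,0,0.2,0,0,-0.03,0,0,0,0.2,0,0,-0.02,0,0,0,0.2,0,0,0,0,0,0,0.2,0,0,0,0,0,0],
)

```text
time_s: 32.5
position: [0.5501, -0.3074, 0.04]
tool_rot: [[-0.174, -0.001, 0.985], [-0.985, 0.0, -0.174], [-0.0, -1.0, -0.001]]
ft_force: [-0.1, 0.1, -0.2]
grip_width: 0.0303
```

```bash
python3 -c "
from h import *
crops('21',(310,175,200,100,4),(240,250,200,150,4))"
```

```text
32.6 [ 0.5511 -0.308   0.0416] [ 0.0874 -0.1903 -0.3553] [ 0.0152 -0.0279  0.0301] 0.030635707465420638
```

View pics/side21c.png

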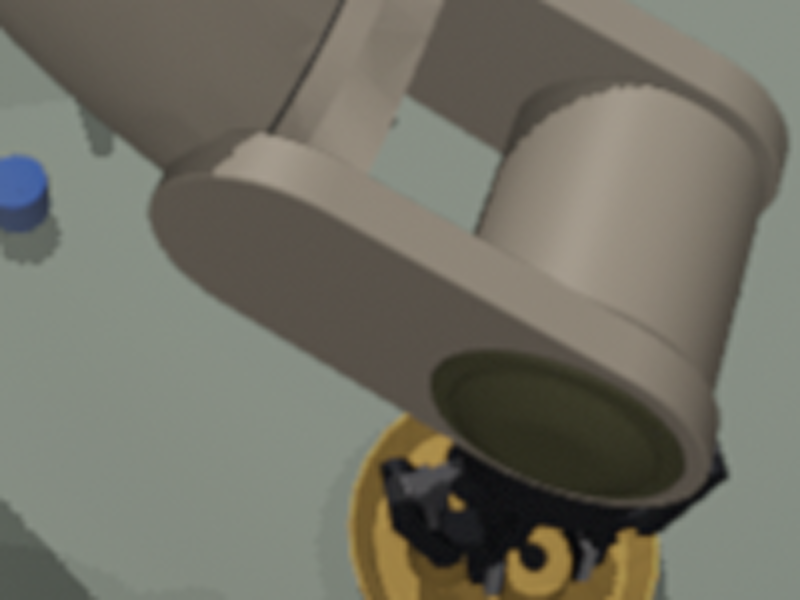

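Request:
servo_tool(
  rows=[0.2,0,0,-0.02,0,0,0,0.2,0,0,-0.014,0,0,0,0.2,0,0,-0.006,0,0,0,0.2,0,0,-0.002,0,0,0,0.2,0,0,0,0,0,0],
)

```text
time_s: 33.02
position: [0.5507, -0.3077, -0.0007]
tool_rot: [[-0.174, 0.002, 0.985], [-0.985, -0.001, -0.174], [0.001, -1.0, 0.002]]
ft_force: [-0.3, -0.4, -0.9]
grip_width: 0.0305
```

Request:
servo_tool(
  rows=[0.42,0,0,0,0,0,0,0.44,0,0,0,0,0,0,0.44,0,0,0,0,0,0,0.44,0,0,0.01,0,0,0,0.44,0,0,0.025,0,0,0,0.44,0,0,0.035,0,0,0,0.44,0,0,0.04,0,0,0,0.6,-0.003,0.04,0,0,0,0,0.6,-0.003,0.04,0,0,0,0,0.6,-0.003,0.04,0,0,0,0],
)

```text
time_s: 33.85
position: [0.541, -0.1865, 0.109]
tool_rot: [[-0.175, 0.002, 0.984], [-0.984, -0.001, -0.175], [0.001, -1.0, 0.002]]
ft_force: [0.2, 0.6, 0.1]
grip_width: 0.0515
```

Request:
servo_tool(
  rows=[0.6,-0.005,0.036,0,0,0,0,0.6,-0.005,0.036,0,0,0,0,0.6,-0.005,0.036,0,0,0,0,0.6,-0.005,0.036,0,0,0,0,0.6,-0.005,0.036,0,0,0,0,0.6,-0.005,0.036,0,0,0,0,0.6,-0.007,0.036,0,0,0,0,0.6,0,0,-0.03,0,0,0,0.6,0,0,-0.02,0,0,0,0.6,0,0,0,0,0,0],
)

```text
time_s: 34.68
position: [0.5024, 0.0653, 0.0554]
tool_rot: [[-0.173, -0.005, 0.985], [-0.985, 0.0, -0.173], [0.0, -1.0, -0.005]]
ft_force: [-1.0, -0.9, -1.1]
grip_width: 0.0511
```

```bash
python3 -c "
from h import *
crops('22',(310,175,90,90,7),(240,195,180,205,4))
import cv2
a=cv2.imread('pics/side22.png')[215:290,240:320];cv2.imwrite('pics/s22z.png',cv2.resize(a,None,fx=7,fy=7,interpolation=2))"
```

```text
34.7833 [0.5045 0.0644 0.0583] [ 0.2961 -0.1987  0.6581] [-0.0191 -0.0327 -0.001 ] 0.050959682640387104
```

View pics/side22c.png

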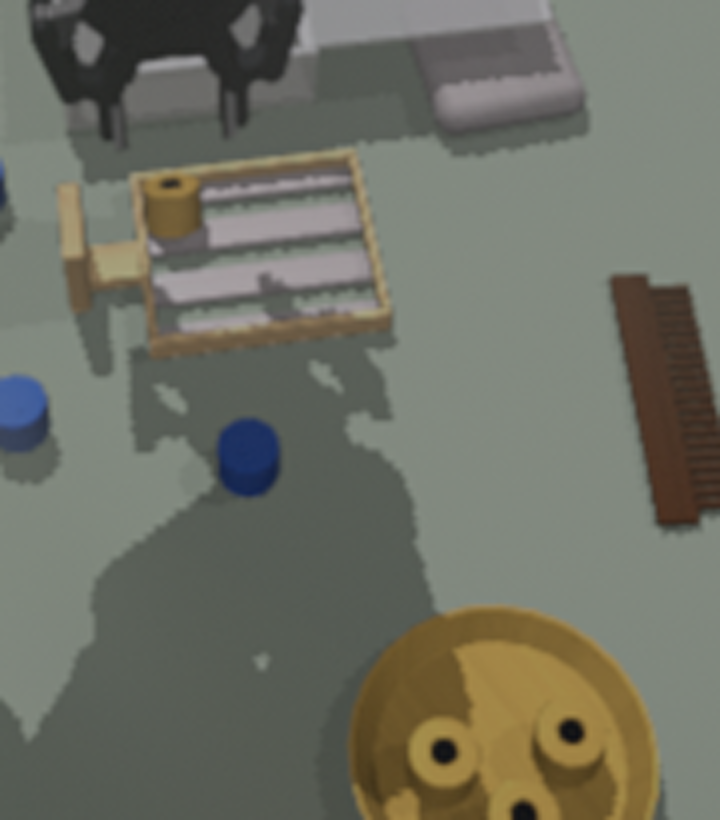

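View pics/s22z.png

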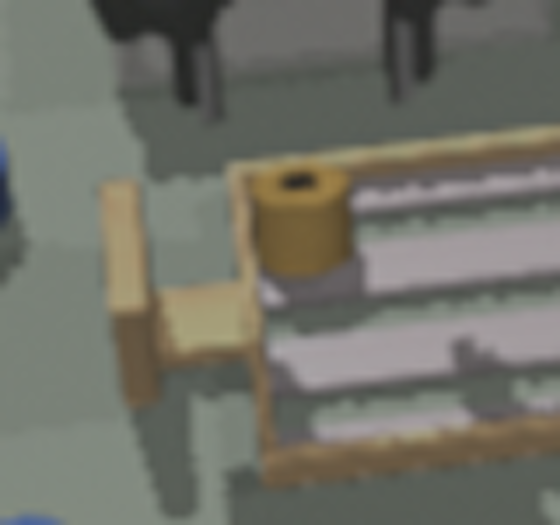

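C leans toward the sieve's +y wall (zoom (300,215)). Its centre is near (0.5015, 0.065). I grip it slightly lower.

Request:
servo_tool(
  rows=[0.6,-0.003,0.001,-0.02,0,0,0,0.6,0,0,-0.02,0,0,0,0.6,0,0,-0.015,0,0,0,0.6,0,0,-0.006,0,0,0,0.6,0,0,0,0,0,0,0.3,0,0,0,0,0,0,0.2,0,0,0,0,0,0,0.2,0,0,0,0,0,0,0.2,0,0,0,0,0,0,0.2,0,0,0,0,0,0],
)

```text
time_s: 35.62
position: [0.5022, 0.0654, -0.0022]
tool_rot: [[-0.174, 0.003, 0.985], [-0.985, -0.0, -0.174], [-0.0, -1.0, 0.003]]
ft_force: [0.4, 0.5, 7.5]
grip_width: 0.0305
```

Request:
servo_tool(
  rows=[0.2,0,0,0.005,0,0,0,0.2,0,0,0.01,0,0,0,0.2,0,0,0.02,0,0,0,0.2,0,0,0.035,0,0,0,0.2,0,0,0.04,0,0,0,0.2,0,0,0,0,0,0],
)

```text
time_s: 36.12
position: [0.5042, 0.0654, 0.1134]
tool_rot: [[-0.174, 0.012, 0.985], [-0.985, -0.001, -0.174], [-0.001, -1.0, 0.012]]
ft_force: [0.5, 0.3, 0.7]
grip_width: 0.0307
```

```bash
python3 -c "
from h import *
crops('23',(310,175,90,90,7),(220,175,120,120,6))"
```

```text
36.2167 [0.5016 0.0656 0.108 ] [ 0.4057 -0.4728 -0.8979] [-0.0002  0.02   -0.0177] 0.03017029132084975
```

View pics/side23c.png

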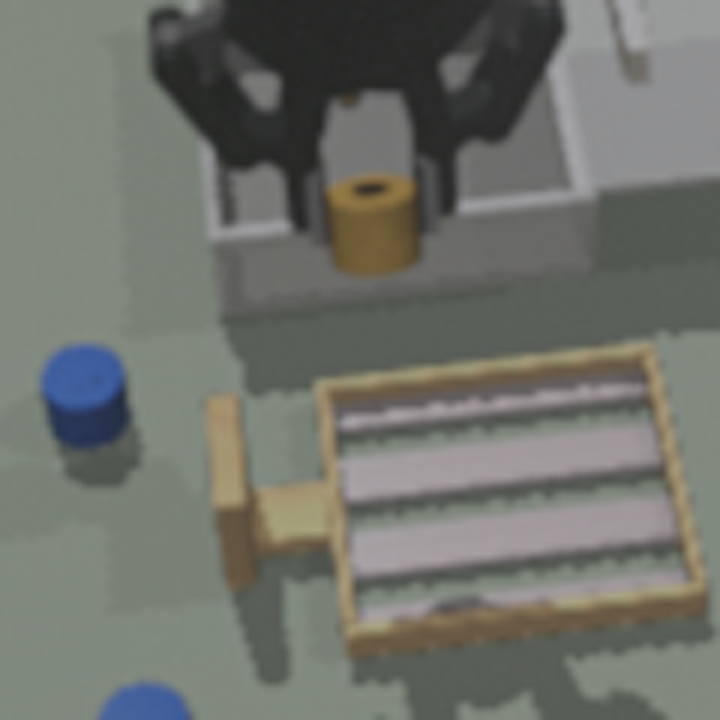

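C is held firmly, still leaning, and the sieve is empty. Estimating its height in the grip.

```bash
python3 - <<'E'
from h import *
np.set_printoptions(precision=4,suppress=True)
q=((374.5)/6-.5+220,(225.5)/6-.5+175)
for z in np.arange(.10,.145,.005): print(z,ray('side',q,z))
E
```

```text
0.1 [0.5083 0.0912 0.1   ]
0.10500000000000001 [0.5073 0.087  0.105 ]
0.11000000000000001 [0.5063 0.0827 0.11  ]
0.11500000000000002 [0.5053 0.0784 0.115 ]
0.12000000000000002 [0.5043 0.0741 0.12  ]
0.12500000000000003 [0.5034 0.0698 0.125 ]
0.13000000000000003 [0.5024 0.0655 0.13  ]
0.13500000000000004 [0.5014 0.0612 0.135 ]
0.14000000000000004 [0.5004 0.0569 0.14  ]
```

Request:
servo_tool(
  rows=[0.2,0.0067,-0.0341,0,0,0,0,0.2,0.0067,-0.0341,0,0,0,0,0.2,0.0067,-0.0341,0,0,0,0,0.2,0.0067,-0.0341,0,0,0,0,0.2,0.0067,-0.0341,0,0,0,0,0.2,0.0067,-0.0341,0,0,0,0,0.2,0.0067,-0.0341,0,0,0,0,0.2,0.0067,-0.0341,0,0,0,0,0.2,0.0067,-0.0341,0,0,0,0,0.2,0,0,0,0,0,0],
)

```text
time_s: 37.05
position: [0.5614, -0.2468, 0.1045]
tool_rot: [[-0.179, -0.001, 0.984], [-0.984, -0.001, -0.179], [0.001, -1.0, -0.001]]
ft_force: [-1.1, 1.0, -0.4]
grip_width: 0.0303
```

Request:
servo_tool(
  rows=[0.2,0,0,-0.03,0,0,0,0.2,0,0,-0.03,0,0,0,0.2,0,0,-0.02,0,0,0,0.2,0,0,-0.012,0,0,0,0.2,0,0,0,0,0,0,0.2,0,0,0,0,0,0],
)

```text
time_s: 37.55
position: [0.5609, -0.2408, 0.0134]
tool_rot: [[-0.174, -0.002, 0.985], [-0.985, 0.002, -0.174], [-0.001, -1.0, -0.003]]
ft_force: [0.5, -0.2, -0.2]
grip_width: 0.031
```

```bash
python3 -c "
from h import *
crops('24',(310,175,200,100,4),(290,280,130,120,6))"
```

```text
37.65 [ 0.5618 -0.2414  0.0151] [0.6306 0.6499 0.3481] [-0.0022  0.0744 -0.0056] 0.03088549034163388
```

View pics/side24c.png

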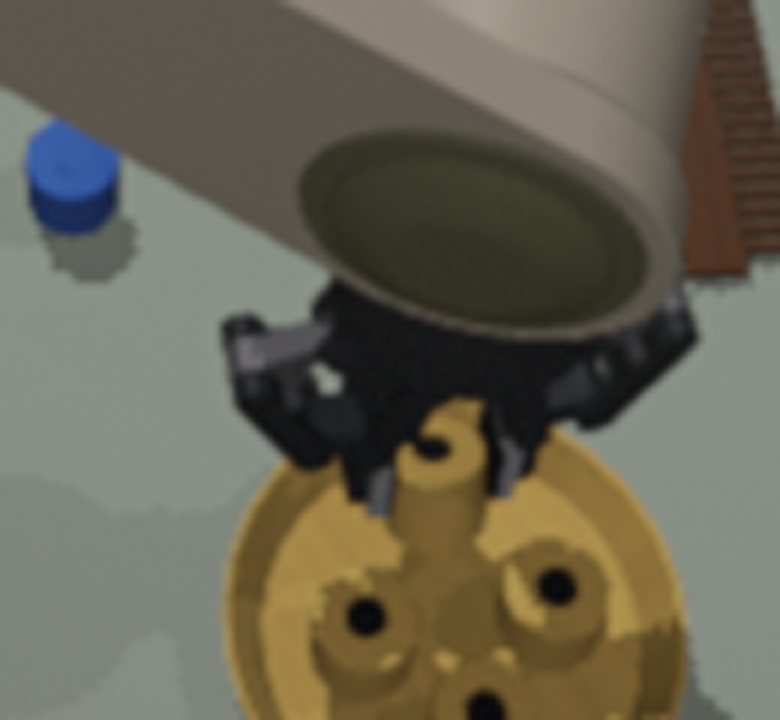

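Request:
servo_tool(
  rows=[0.2,0,0,-0.006,0,0,0,0.2,0,0,-0.004,0,0,0,0.2,0,0,0,0,0,0,0.2,0,0,0,0,0,0],
)

```text
time_s: 37.98
position: [0.5614, -0.2413, 0.0044]
tool_rot: [[-0.174, -0.0, 0.985], [-0.985, 0.0, -0.174], [-0.0, -1.0, -0.0]]
ft_force: [-0.2, -0.5, -0.6]
grip_width: 0.0302
```

Request:
servo_tool(
  rows=[0.2,0,0,-0.002,0,0,0,0.2,0,0,0,0,0,0,0.2,0,0,0,0,0,0],
)

```text
time_s: 38.23
position: [0.5615, -0.2413, 0.0025]
tool_rot: [[-0.174, 0.0, 0.985], [-0.985, -0.0, -0.174], [0.0, -1.0, 0.0]]
ft_force: [-0.4, 0.5, -0.6]
grip_width: 0.0307
```

Request:
servo_tool(
  rows=[0.2,0,0,-0.0015,0,0,0,0.2,0,0,0,0,0,0,0.2,0,0,0,0,0,0],
)

```text
time_s: 38.48
position: [0.5617, -0.2415, 0.0015]
tool_rot: [[-0.174, 0.001, 0.985], [-0.985, -0.001, -0.174], [0.0, -1.0, 0.001]]
ft_force: [-1.1, 0.3, 3.9]
grip_width: 0.0305
```

Request:
servo_tool(
  rows=[0.2,0,0,-0.0015,0,0,0,0.2,0,0,0,0,0,0,0.2,0,0,0,0,0,0],
)

```text
time_s: 38.73
position: [0.5618, -0.2419, 0.001]
tool_rot: [[-0.174, 0.001, 0.985], [-0.985, -0.002, -0.174], [0.001, -1.0, 0.001]]
ft_force: [-3.6, -0.0, 13.7]
grip_width: 0.0306
```

Contact with the dish floor. I'll ease up 1 mm, release and rise.

Request:
servo_tool(
  rows=[0.2,0,0,0.0015,0,0,0,0.42,0,0,0,0,0,0,0.44,0,0,0,0,0,0,0.44,0,0,0,0,0,0,0.44,0,0,0.005,0,0,0,0.44,0,0,0.01,0,0,0,0.44,0,0,0.03,0,0,0,0.44,0,0,0.04,0,0,0,0.44,0,0,0.04,0,0,0,0.44,-0.01,0.035,0,0,0,0],
)

```text
time_s: 39.57
position: [0.5558, -0.2123, 0.1348]
tool_rot: [[-0.178, 0.014, 0.984], [-0.984, -0.01, -0.178], [0.008, -1.0, 0.016]]
ft_force: [-0.1, -1.0, 1.2]
grip_width: 0.0374
```

Request:
servo_tool(
  rows=[0.44,0,0.035,0,0,0,0,0.44,0,0.035,0,0,0,0,0.44,0,0.035,0.02,0,0,0,0.44,0,0.035,0.02,0,0,0,0.44,0,0.035,0,0,0,0,0.44,0,0.035,0,0,0,0,0.44,0,0.035,0,0,0,0,0.44,0,0,0,0,0,0],
)

```text
time_s: 40.23
position: [0.5508, 0.0439, 0.1672]
tool_rot: [[-0.169, 0.001, 0.986], [-0.986, 0.001, -0.169], [-0.002, -1.0, 0.001]]
ft_force: [0.0, 0.4, 0.0]
grip_width: 0.0376
```

```bash
python3 -c "
from h import *
crops('25',(400,160,110,100,6),(280,280,150,120,5));dish('top25b')"
```

```text
40.3333 [0.5514 0.0397 0.1669] [-0.2203 -1.0987  0.0692] [-0.0556 -0.0363  0.0129] 0.03765538772916692
dish ((455.0, 206.0), 23.85382080078125) [ 0.5582 -0.2754  0.018 ]
```

View pics/side25c.png

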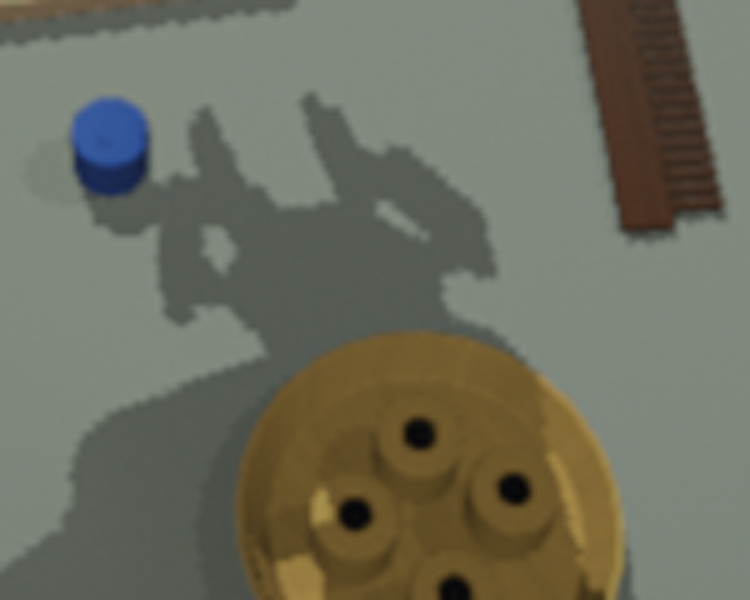

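View pics/top25c.png

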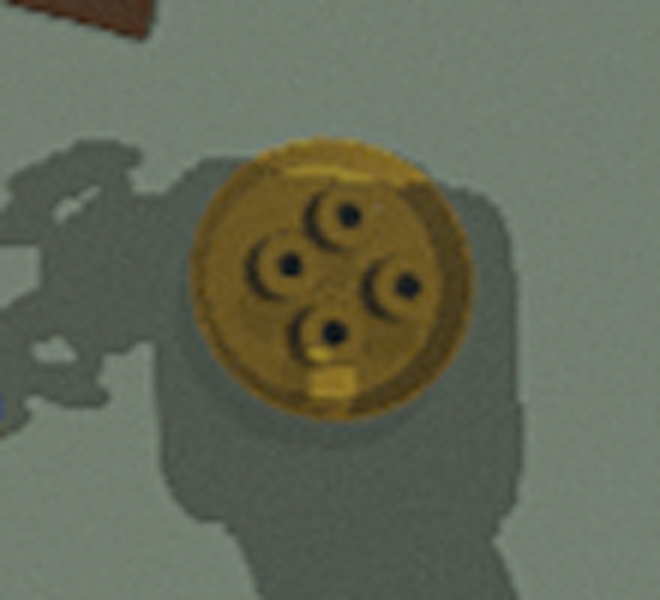

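All four large beads stand in the dish, which is unmoved. Now the lid rib again, at about (0.6435, 0.195).

Request:
servo_tool(
  rows=[0.42,0.0184,0.031,0,0,0,0,0.42,0.0184,0.031,0,0,0,0,0.42,0.0184,0.031,0,0,0,0,0.42,0.0184,0.031,0,0,0,0,0.42,0.0184,0.031,0,0,0,0,0.42,0,0,-0.03,0,0,0,0.42,0,0,-0.03,0,0,0,0.42,0,0,-0.02,0,0,0,0.42,0,0,0,0,0,0,0.42,0,0,0,0,0,0],
  force=25,
)

```text
time_s: 41.22
position: [0.6438, 0.1923, 0.0859]
tool_rot: [[-0.176, -0.001, 0.984], [-0.984, -0.0, -0.176], [0.001, -1.0, -0.001]]
ft_force: [0.8, -0.3, 2.2]
grip_width: 0.0357
```

```bash
python3 -c "
from h import *
crops('26',(220,130,110,110,6),(250,120,130,120,6))"
```

```text
41.3167 [0.6447 0.1929 0.0881] [0.2    0.0058 1.0679] [ 0.0148 -0.057  -0.0153] 0.03606828545358054
```

View pics/side26c.png

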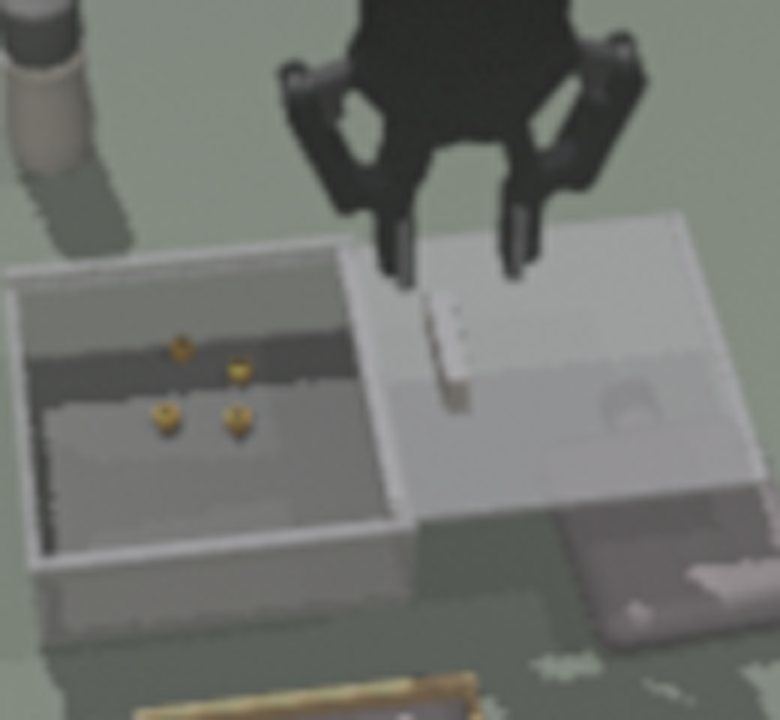

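Request:
servo_tool(
  rows=[0.42,-0.001,0.002,-0.02,0,0,0,0.42,0,0,-0.018,0,0,0,0.42,0,0,-0.011,0,0,0,0.42,0,0,0,0,0,0,0,0,0,0,0,0,0,0,0,0,0,0,0,0,0,0,0,0,0,0,0,0,0,0,0,0,0,0,0,0,0,0,0,0,0],
)

```text
time_s: 42.07
position: [0.6433, 0.1957, 0.0388]
tool_rot: [[-0.174, 0.003, 0.985], [-0.985, 0.0, -0.174], [-0.001, -1.0, 0.003]]
ft_force: [-0.7, -0.2, 6.5]
grip_width: 0.0092
```

Request:
servo_tool(
  rows=[0,-0.013,0.0024,0,0,0,0,0,-0.013,0.0024,0,0,0,0,0,-0.013,0.0024,0,0,0,0,0,-0.013,0.0024,0,0,0,0,0,-0.013,0.0024,0,0,0,0,0,-0.013,0.0024,0,0,0,0,0,-0.013,0.0024,0,0,0,0,0,-0.013,0.0024,0,0,0,0,0,-0.013,0.0024,0,0,0,0,0,-0.008,0.0015,0,0,0,0],
)

```text
time_s: 42.9
position: [0.5176, 0.2179, 0.0387]
tool_rot: [[-0.174, 0.003, 0.985], [-0.985, -0.002, -0.174], [0.001, -1.0, 0.003]]
ft_force: [-0.1, -8.3, 7.9]
grip_width: 0.0091
```

Request:
servo_tool(
  rows=[0,-0.004,0.0007,0,0,0,0,0,-0.003,0.0005,0,0,0,0,0,0,0,0,0,0,0],
)

```text
time_s: 43.15
position: [0.5109, 0.2191, 0.0387]
tool_rot: [[-0.174, 0.002, 0.985], [-0.985, -0.002, -0.174], [0.001, -1.0, 0.003]]
ft_force: [-3.2, -6.8, 10.5]
grip_width: 0.0091
```

Request:
servo_tool(
  rows=[0,-0.0015,0.0003,0,0,0,0,0,0,0,0,0,0,0,0,0,0,0,0,0,0],
)

```text
time_s: 43.4
position: [0.5098, 0.2193, 0.0387]
tool_rot: [[-0.174, 0.003, 0.985], [-0.985, -0.002, -0.174], [0.001, -1.0, 0.003]]
ft_force: [-1.6, -7.2, 10.8]
grip_width: 0.0093
```

Request:
servo_tool(
  rows=[0,-0.0015,0.0003,0,0,0,0,0,0,0,0,0,0,0,0,0,0,0,0,0,0],
)

```text
time_s: 43.65
position: [0.5085, 0.2196, 0.0387]
tool_rot: [[-0.174, 0.003, 0.985], [-0.985, -0.002, -0.174], [0.001, -1.0, 0.003]]
ft_force: [-2.0, -7.3, 9.9]
grip_width: 0.0089
```

Request:
servo_tool(
  rows=[0,-0.0015,0.0003,0,0,0,0,0,0,0,0,0,0,0,0,0,0,0,0,0,0],
)

```text
time_s: 43.9
position: [0.507, 0.2198, 0.0387]
tool_rot: [[-0.174, 0.003, 0.985], [-0.985, -0.002, -0.174], [0.001, -1.0, 0.003]]
ft_force: [-2.1, -7.6, 10.1]
grip_width: 0.0093
```

Request:
servo_tool(
  rows=[0,-0.0015,0.0003,0,0,0,0,0,0,0,0,0,0,0,0,0,0,0,0,0,0],
)

```text
time_s: 44.15
position: [0.5055, 0.2201, 0.0387]
tool_rot: [[-0.174, 0.003, 0.985], [-0.985, -0.002, -0.174], [0.001, -1.0, 0.003]]
ft_force: [-2.8, -7.3, 9.8]
grip_width: 0.0088
```

Request:
servo_tool(
  rows=[0,-0.0015,0.0003,0,0,0,0,0,0,0,0,0,0,0,0,0,0,0,0,0,0],
)

```text
time_s: 44.4
position: [0.5055, 0.2201, 0.0387]
tool_rot: [[-0.174, 0.006, 0.985], [-0.985, -0.002, -0.174], [0.001, -1.0, 0.006]]
ft_force: [4.9, -8.7, 5.5]
grip_width: 0.0091
```

The shut stop is felt. One more millimetre to press it home, then I relieve, open and withdraw.

Request:
servo_tool(
  rows=[0,-0.0015,0.0003,0,0,0,0,0,0,0,0,0,0,0,0,0,0,0,0,0,0],
)

```text
time_s: 44.65
position: [0.5054, 0.2201, 0.0387]
tool_rot: [[-0.174, 0.009, 0.985], [-0.985, -0.002, -0.174], [0.0, -1.0, 0.009]]
ft_force: [10.1, -10.6, 2.2]
grip_width: 0.009
```

Request:
servo_tool(
  rows=[0,0.0015,-0.0003,0,0,0,0,0.3,0,0,0,0,0,0,0.4,0,0,0,0,0,0,0.4,0,0,0,0,0,0,0.4,0,0,0.02,0,0,0,0.4,0,0,0.04,0,0,0,0.4,0,0,0.04,0,0,0,0.4,0,0,0.04,0,0,0,0.4,-0.03,-0.02,0.02,0,0,0,0.4,-0.03,-0.03,0,0,0,0],
)

```text
time_s: 45.48
position: [0.4449, 0.1731, 0.201]
tool_rot: [[-0.171, 0.009, 0.985], [-0.985, 0.002, -0.171], [-0.003, -1.0, 0.008]]
ft_force: [-0.1, -1.3, -0.4]
grip_width: 0.034
```

Request:
servo_tool(
  rows=[0.4,-0.02,-0.035,0,0,0,0,0.4,-0.02,-0.035,0,0,0,0,0.4,-0.02,-0.035,0,0,0,0,0.4,0,-0.035,0,0,0,0,0.4,0,-0.035,0,0,0,0,0.4,0,-0.035,0,0,0,0,0.4,0,-0.035,0,0,0,0,0.4,0,-0.035,0,0,0,0,0.4,0,0,0,0,0,0,0.4,0,0,0,0,0,0],
)

```text
time_s: 46.32
position: [0.3833, -0.109, 0.1968]
tool_rot: [[-0.177, -0.0, 0.984], [-0.984, 0.001, -0.177], [-0.0, -1.0, -0.0]]
ft_force: [0.3, 0.7, -1.1]
grip_width: 0.034
```

```bash
python3 -c "
from h import *
crops('27',(230,160,130,100,6),(230,120,200,180,4))"
```

```text
46.4167 [ 0.3833 -0.1073  0.1969] [ 0.2794 -0.1922 -1.1118] [-0.0148  0.0103 -0.0391] 0.03396628246758528
```

View pics/top27c.png

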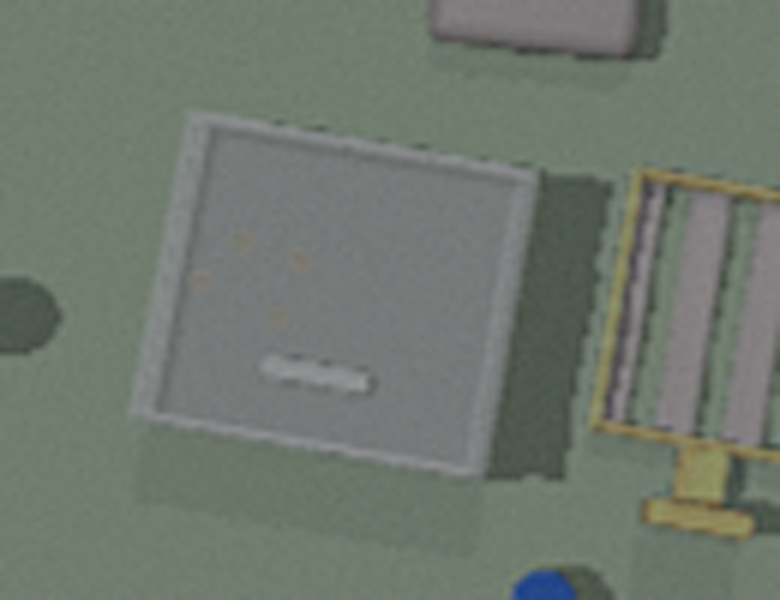

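View pics/side27.png

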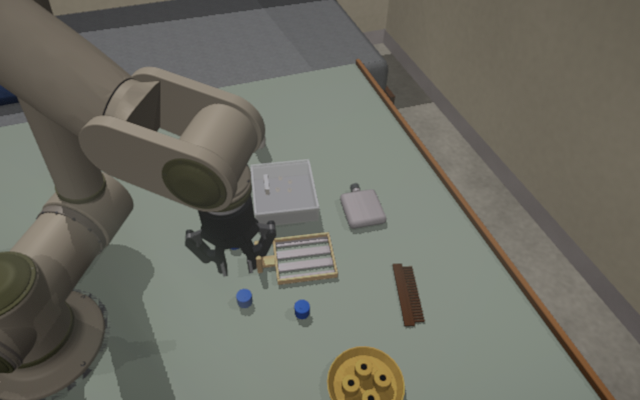

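View pics/top27.png

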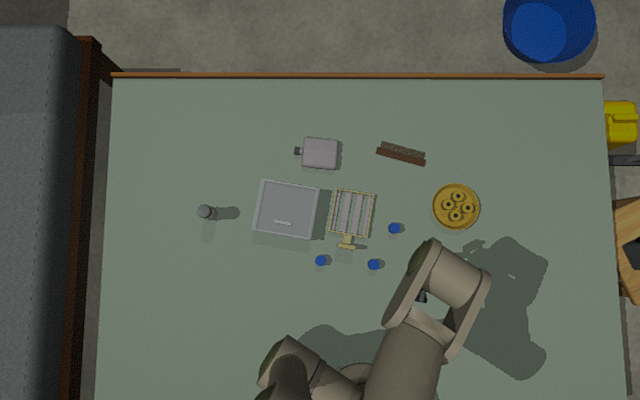

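Everything looks right. As a last check, I compare the rib, sieve and bystanders with the first picture.

```bash
python3 - <<'E'
from h import *
np.set_printoptions(precision=4,suppress=True)
A=cv2.imread('pics/top0.png',0).astype(np.float32);B=cv2.imread('pics/top27.png',0).astype(np.float32)
for n,(x,y,w,h) in dict(rib=(268,212,30,16),box=(248,172,78,72),flask=(290,130,55,42),comb=(370,138,60,30),roll=(194,200,26,24)).items():
    print(n,cv2.phaseCorrelate(A[y:y+h,x:x+w],B[y:y+h,x:x+w],cv2.createHanningWindow((w,h),cv2.CV_32F)))
for f in('top0','top27'):
    g=cv2.imread(f'pics/{f}.png',0)[214:230,270:298]; m=(g>170) if (g>170).sum()>20 else (g>g.max()-30)
    ys,xs=np.nonzero(m);print(f,xs.mean()+270,ys.mean()+214,len(xs),ray('top',(xs.mean()+270,ys.mean()+214),.07))
E
```

```text
rib ((0.31586064152950044, 0.2676649788072005), 0.9865731418132782)
box ((0.04909875957190479, 0.18336411571272038), 0.9586680306328668)
flask ((-0.0676108781556124, 0.46386668372385387), 0.9774160091965287)
comb ((0.11035179148573349, 0.08382256049254444), 0.9848796309365166)
roll ((0.3873926634806324, 0.025964374129884504), 0.9393413015353826)
top0 283.47058823529414 221.2733564013841 289 [0.5099 0.2193 0.07  ]
top27 283.91883116883116 221.3603896103896 308 [0.5096 0.218  0.07  ]
```

```bash
python3 -c "
from h import *
print(env.close_job())"
```

```text
the job is handed in; nothing more can be done
None
```

I handed the job in after about 46 s of the 208 s allowed. No verdict is reported, so what follows rests on my own last pictures and checks.

**What I did:** I opened the lid by its rib, shook the sieve over the box and stood it back on the ledge. Then I put the four large beads in the dish one by one and slid the lid shut. Four large and four small beads were present at the start.

**What the last checks showed:**
- **Small beads:** all four are visible in the box through the closed lid.
- **Lid:** the rib is within about 1 mm of where it started, and I felt the shut stop.
- **Large beads:** all four are standing in the dish.
- **Sieve and dish:** both stand on the ledge and look flat. I did not measure their tilt.
- **Bystanders:** the flask, comb and roll-on bottle show under half a pixel of image shift, and I never touched the blue look-alikes.

**What disagreed or went less than cleanly:**
- **Tool length:** the fingertips sat about 20 mm short of the stated TCP. My first grip on the rib closed on air, so I worked with that offset from then on.
- **Lid stop:** the lid hit its open stop at about 78 N at the wrist. I took it as 0.133 to 0.136 m open, not the full 0.14 m.
- **Dish:** it was knocked about 35 mm during the run, so I measured it again before placing the beads.
- **One large bead:** it was left leaning in the sieve after the shake, but stood upright once released in the dish.

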